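Scrape the scanner bed clean and log it

TASK

Raise the scanner's stiff lid by its bar to about 110 degrees and let go, then use the scraper block, never the fingers, to push every loose chip off the bed into the trough at its right end. With the chips cleared, hold the code reader still for a second and a half straight in front of the label inside the raised lid, square to it, with the window about 8 cm away. Finish with the scraper and the reader both lying right side up on the rubber mat and the lid fully shut, and leave the timer and the tape roll alone.

Things in the scene. Friction and masses are not known exactly. Their poses are not given: they have to be found in the camera images.
- instrument: White flat-bed specimen scanner, fixed on the worktop. Origin: on the worktop under the centre of the bed; x points away from the robot (roughly), y to the left, z up. Outside: x -79 to +86 mm, y -212 to +112 mm, 65 mm high without the lid. A flat lid 10 mm thick lies over the bed, on its lips.
- bed (a point): Centre of the bed's top surface, 45 mm above the worktop (axes of the instrument). The bed is a smooth level plate, 130 mm (x) by 200 mm (y), with lips 20 mm high along its front, back and left (+y) side; its right (-y) edge, 100 mm from the centre, is open and drops into the trough.
- trough (a point): Centre of the floor of the grey open chip trough at the right end of the bed, 39 mm below the bed's surface (axes of the instrument). Inside 130 mm (x) by 100 mm (y); its outer walls end 65 mm above the worktop.
- hinge (a point): Middle of the lid's hinge axis, along the back of the instrument, 71 mm above the worktop (axes of the instrument; the hinge turns about y).
- lid (a joint): Opening angle of the lid in rad: 0 is shut, 1.57 upright, 1.92 is 110 degrees, leaning back beyond upright; stop at 2.3. The hinge is stiff (4 to 6 N at the bar) and the lid stays where it is left.
- lid_bar (a point): Middle of the round steel bar, 10 mm thick and 100 mm long (along y), of the U-shaped pull at the lid's front edge; 195 mm from the hinge axis, its axis 40 mm clear of the lid's edge. It can be pinched from above, fingers closing across it, and turns between the fingers as the lid swings.
- label (a point): Centre of the 34 x 60 mm white barred label on the inner face (underside) of the lid, 90 mm from the hinge. Axes of the lid, which are the instrument's when it is shut: y along the hinge, z out of the lid's outer face; the label faces along -z.
- mat: Black rubber tool mat, 190 mm (x) by 240 mm (y), 4 mm thick, fixed on the worktop to the left. Origin at the centre of its underside.
- scraper: Scraper block: a white bar 85 mm (x) by 48 mm (y), 19 mm high, with a wooden grip ridge on top, 62 mm along x and 22 mm thick (y), from 19 to 50 mm above the underside. Origin at the centre of its underside, z up. 180 g.
- reader: Hand-held code reader, lying flat: grey barrel 110 x 34 mm (x -75 to +35 mm), 34 mm high, with a black head 40 x 52 mm, 36 mm high, in front (x +35 to +75 mm). Origin at the underside, near the centre of mass; x points out of the window, z up. 160 g.
- reader_window (a point): Centre of the reader's window on the front of its head, 75 mm ahead of and 18 mm above the reader's origin; it looks along +x (axes of the reader).
- retort_stand: Furniture, fixed: retort stand at the back left, origin on the worktop under its foot. Its rod and its clamp are obstacles to a gripper crossing between the mat and the raised lid: the clamp points towards the robot 340 mm above the worktop and ends 115 mm in front of (-x of) the origin.
- timer: Bystander: small bench timer, 62 x 66 x 19 mm; origin at its underside.
- tape_roll: Bystander: roll of tape lying flat, 76 mm across, 19 mm high; origin at its underside.
- chip_0: Loose whitish chip of set resin, about 26 x 19 mm, 10 mm thick, 12 g, on the bed under the lid at the start; origin at its underside. Three to six of the six are present.
- chip_1: Loose whitish chip of set resin, about 26 x 19 mm, 10 mm thick, 12 g, on the bed under the lid at the start; origin at its underside. Three to six of the six are present.
- chip_2: Loose whitish chip of set resin, about 26 x 19 mm, 10 mm thick, 12 g, on the bed under the lid at the start; origin at its underside. Three to six of the six are present.
- chip_3: Loose whitish chip of set resin, about 26 x 19 mm, 10 mm thick, 12 g, on the bed under the lid at the start; origin at its underside. Three to six of the six are present.
- chip_4: Loose whitish chip of set resin, about 26 x 19 mm, 10 mm thick, 12 g, on the bed under the lid at the start; origin at its underside. Three to six of the six are present.
- chip_5: Loose whitish chip of set resin, about 26 x 19 mm, 10 mm thick, 12 g, on the bed under the lid at the start; origin at its underside. Three to six of the six are present.
There are look-alikes about, which are no part of the job. Leave any red look-alike of the scraper alone.

How it is judged:
On the way, in this order (a step that is already met when the one before it is completed fails the run):
1. the lid stands at 110 degrees, within 9 degrees, let go (value of joint lid between 1.763 and 2.077 rad and velocity of joint lid between -0.05 and 0.05 rad/s and contact force between the fingers and instrument below 0.3 N), for 0.3 s.
2. every chip lies in the trough (x of chip_0 in the frame of trough between -0.068 and 0.068 m and y of chip_0 in the frame of trough between -0.06 and 0.06 m and z of chip_0 in the frame of trough between -0.01 and 0.034 m and x of chip_1 in the frame of trough between -0.068 and 0.068 m and y of chip_1 in the frame of trough between -0.06 and 0.06 m and z of chip_1 in the frame of trough between -0.01 and 0.034 m and x of chip_2 in the frame of trough between -0.068 and 0.068 m and y of chip_2 in the frame of trough between -0.06 and 0.06 m and z of chip_2 in the frame of trough between -0.01 and 0.034 m and x of chip_3 in the frame of trough between -0.068 and 0.068 m and y of chip_3 in the frame of trough between -0.06 and 0.06 m and z of chip_3 in the frame of trough between -0.01 and 0.034 m and x of chip_4 in the frame of trough between -0.068 and 0.068 m and y of chip_4 in the frame of trough between -0.06 and 0.06 m and z of chip_4 in the frame of trough between -0.01 and 0.034 m and x of chip_5 in the frame of trough between -0.068 and 0.068 m and y of chip_5 in the frame of trough between -0.06 and 0.06 m and z of chip_5 in the frame of trough between -0.01 and 0.034 m), for 0.3 s.
3. the reader is held still, its window 4 to 14 cm from the label, square within 25 degrees, its line of sight within 25 mm of the label's centre, for a second (x of label in the frame of reader_window between 0.04 and 0.14 m and y of label in the frame of reader_window between -0.025 and 0.025 m and z of label in the frame of reader_window between -0.025 and 0.025 m and angle between the x axis of reader and the z axis of label, either way round below 0.45 rad and z of reader_window in the frame of label below 0 m and linear speed of reader below 0.03 m/s and angular speed of reader below 0.3 rad/s), for 1 s.
At the end, for the whole second after the job is handed in: Every chip lies in the trough; the scraper and the reader lie at rest right side up on the mat, their centres within its edges; the lid is shut, within 4 degrees (all of step 2 and x of scraper in the frame of mat between -0.095 and 0.095 m and y of scraper in the frame of mat between -0.12 and 0.12 m and z of scraper in the frame of mat between -0.002 and 0.01 m and angle between each of scraper, reader's own z axis and vertical below 0.15 rad and linear speed of each of scraper, reader below 0.02 m/s and x of reader in the frame of mat between -0.095 and 0.095 m and y of reader in the frame of mat between -0.12 and 0.12 m and z of reader in the frame of mat between -0.002 and 0.01 m and value of joint lid below 0.07 rad); the robot touches nothing.
It fails at once if a finger touches a chip (contact force between the fingers and chip_0 above 0.5 N or contact force between the fingers and chip_1 above 0.5 N or contact force between the fingers and chip_2 above 0.5 N or contact force between the fingers and chip_3 above 0.5 N or contact force between the fingers and chip_4 above 0.5 N or contact force between the fingers and chip_5 above 0.5 N).
It fails at once if the timer or the tape roll is moved by more than 3 cm (distance of any of timer, tape_roll from where it was at the start of the episode above 0.03 m).
Of chip_0, chip_1, chip_2, chip_3, chip_4, chip_5 only 3 to 6 are there at a start; the rules pass over those that are not, and their reading is None.
At some moment in a run one of scraper, reader may be knocked a few centimetres aside while the robot is not near it.
It also fails if it takes over 192 s, if anything falls off the work surface, if the arm or the gripper's body presses on something with over 40 N, if the wrist force passes 120 N, or if a joint passes its speed limit or range.

ROBOT

A 6-joint arm with a two-finger parallel gripper is mounted at the origin on a cart in front of the work surface, level with it; the furniture and walls round the work are solid. World frame = base frame: x ahead of the robot, y to its left, z up, the work surface at z = 0. Lengths are in m, angles in rad, forces in N, time in s.
With the tool pointing down it reaches from about 0.25 to 0.775 m from the base axis. Payload 4 kg.
Tool frame: the origin (TCP) lies between the finger pads; the fingertips stand 25 mm ahead of it and the grasp point (between the pads) lies 6 mm ahead of it (robot.tip_reach is the z of the fingertips in the tool frame, in m); z points along the fingers, y is the line along which they close (so a half turn about z gives the same grasp; the last joint's range is limited). The gripper opens to 94 mm and grips with 3 to 60 N. Pads are 16 mm wide; open, the fingers measure 119 mm over their backs; the gripper's body (75 mm by 177 mm) begins 78 mm behind the grasp point.
Start: joints at [1.206, 0.087, 1.371, -0, 1.684, -0.103], TCP at [0.142, 0.531, 0.192] pointing down, gripper open.
Joint ranges: [-3.1, 3.1], [-0.76, 2.03], [0.27, 2.55], [-1.08, 4.22], [0.17, 2.65], [-2.57, 2.57]. Speed limits (rad/s): [2.79, 2.79, 3.14, 3.14, 3.14, 3.14].

INTERFACE

Orientations are given as [roll, pitch, yaw] about the fixed x, y, z axes, in that order (R = Rz(yaw) Ry(pitch) Rx(roll)).
In Python, from bench import robot gives the robot as it stands. The module is installed in compiled form; this text tells all that it offers.
- The arm moves only by the shell command python3 -m handwheel 'ROWS'. ROWS is JSON, a list of rows, each a list of 3 entries, a list of its own where there are three numbers: the turn, a rotation vector about the world's x, y, z in units of 90 degrees (1.0 is 90 degrees), then the shift along the world's x, y, z in units of 0.05 m (1.0 is 0.05 m), then the closure, from 0 (fully open) to 1 (shut). A call has 1 to 5 rows; each row shifts and turns the commanded pose from where the row before left it; what a row does not reach is not made up. A row lasts 1/10 s, in which the tool goes at most 50 mm and 8.59 degrees, less where a joint would pass 70% of its speed; a pose out of reach is approached as far as the arm can. A call with a number of a shift or a turn outside -1 to 1 is refused whole. A call with a gripper value outside its range is refused whole. The fingers move at their own pace and stop on an object; the grip force is fixed at half the most. Time passes only in rows, so rows that do not move let the fingers close. It gives the time, the measured TCP pose, the force, the opening and the grip force at its end, in the units of the state.
- robot.get_obs(): the state, without advancing time (a new reading comes with each control period).
- robot.snapshot(name): name is "scene" or "side" or "wrist"; returns (picture, depth): 420x560x3 uint8, red, green, blue; 420x560 float32, m along the optical axis (not along the pixel's ray), 0 where there is no reading.
- robot.calibration(name): a dict with "mtx" (3x3 intrinsics, pixels), "extrinsics" (4x4, takes a point from camera to world coordinates); the wrist camera has in their place "hand_eye" (4x4, takes a point from camera to tool coordinates, whose origin is the TCP and whose axes are the flange's). Camera axes: x right, y down, z forward; pixel columns grow to the right and rows downward; lengths in m; the calibration is good to about 2 mm. The wrist camera is an equidistant fisheye: a pixel r from the principal point sees the ray r / f radians off the axis. A picture is of the moment at which its call begins: read the wrist's pose just before it. calibration takes no time and is no camera call.
- robot.close_job(): hands the job in; it is judged then, once.
Trained networks look in the newest picture that a camera, given by its name, has taken for a name from the list of things; names that differ only in an ending like _2 or _b are one class to them, and where a whole thing is asked for, a point or a joint stands for the part that bears it (a point fixed in the world has none). Each returns a list of dicts, best first, with "p" (0 to 1); they miss things now and then, are a little off and sometimes report something else, mostly with a low value. They report only what shows in the picture. A call takes as long as a camera call. They do not tell look-alikes from the thing itself.
- robot.boxes_of(query, camera): "bbox" ([left, top, right, bottom] in pixels, round what is visible of it).
The state is a dict: "time": time; "joint_positions": joint angles; "qvel": joint speeds; "joint_torque": joint torques, N m; "tool_pos": TCP position; "ee_rot": TCP orientation; "wrist_force": force on the tool from outside, world axes, zero at the start; "wrist_torque": the same for the moment, N m; "width": finger opening in m; "finger_force": force on a finger pad.
Only numpy, scipy, OpenCV 4.12 (cv2) and the standard library are available. Lean on these libraries where they do the work, as an engineer would, in place of code of your own. Each camera call takes 0.05 s, during which the arm holds its last target. There are 200 camera calls.

## Working session

There is one attempt and no reset: what is moved stays moved. The work goes in short steps, Python scripts to look and compute and a shell command to move; the robot and the scene stay as the last step left them, time stands still between calls to the robot, and variables do not carry over. Pictures are saved under pics/ and viewed, at most 14 in all, crops included, and the job is handed in when it is done.

```bash
mkdir -p pics; cat > h.py <<'E'
import numpy as np, cv2
from bench import robot
from scipy.spatial.transform import Rotation as R
def snap(n,fn=None):
    o=robot.get_obs(); im,d=robot.snapshot(n)
    if fn: cv2.imwrite('pics/'+fn,im[:,:,::-1])
    np.savez(f'{n}.npz',im=im,d=d,p=o['tool_pos'],r=o['ee_rot'])
    return im,d
def cloud(n):
    "world xyz for each pixel of the last picture (scene/side)"
    d=np.load(f'{n}.npz')['d']; c=robot.calibration(n); K=np.array(c['mtx']); T=np.array(c['extrinsics'])
    v,u=np.mgrid[:d.shape[0],:d.shape[1]]
    P=np.stack([(u-K[0,2])/K[0,0]*d,(v-K[1,2])/K[1,1]*d,d],-1)
    W=P@T[:3,:3].T+T[:3,3]; W[d<=0]=np.nan
    return W
E
python3 - <<'E'
from h import *
for n in('scene','side'):
    snap(n,n+'0.png'); W=cloud(n); c=robot.calibration(n); print(n,np.round(c['extrinsics'],3).tolist(),np.round(c['mtx'],1).tolist())
    for q in('instrument','lid_bar','mat','scraper','reader','retort_stand','timer','tape_roll'):
        for b in robot.boxes_of(q,n)[:3]:
            l,t,r,bt=map(int,b['bbox']); p=np.nanmedian(W[(t+bt)//2-2:(t+bt)//2+3,(l+r)//2-2:(l+r)//2+3].reshape(-1,3),0)
            print(q,round(b['p'],2),(l,t,r,bt),p.round(3))
print(robot.get_obs())
E
```

```text
scene [[0.785, -0.425, 0.452, -0.148], [-0.62, -0.554, 0.555, -0.783], [0.014, -0.716, -0.698, 1.183], [0.0, 0.0, 0.0, 1.0]] [[541.9, 0.0, 275.8], [0.0, 541.9, 213.7], [0.0, 0.0, 1.0]]
instrument 0.74 (265, 209, 388, 320) [ 0.554 -0.135  0.076]
lid_bar 0.97 (269, 211, 356, 281) [ 0.568 -0.063  0.076]
mat 0.86 (157, 175, 250, 240) [0.451 0.318 0.004]
scraper 0.9 (144, 157, 174, 183) [0.421 0.535 0.027]
scraper 0.71 (173, 179, 206, 206) [0.434 0.367 0.043]
scraper 0.69 (192, 195, 239, 229) [0.451 0.246 0.038]
reader 0.56 (194, 196, 236, 228) [0.451 0.246 0.038]
timer 0.69 (267, 190, 290, 209) [0.652 0.192 0.018]
timer 0.51 (267, 209, 385, 319) [ 0.554 -0.135  0.076]
timer 0.16 (155, 176, 252, 240) [0.448 0.314 0.004]
tape_roll 0.66 (336, 328, 367, 356) [ 0.48  -0.322  0.001]
side [[-0.308, -0.741, 0.597, -0.48], [-0.951, 0.251, -0.18, 0.404], [-0.016, -0.624, -0.782, 1.452], [0.0, 0.0, 0.0, 1.0]] [[499.5, 0.0, 274.7], [0.0, 499.5, 209.0], [0.0, 0.0, 1.0]]
instrument 0.69 (273, 164, 374, 235) [ 0.558 -0.091  0.076]
instrument 0.6 (274, 175, 343, 228) [ 0.569 -0.037  0.077]
lid_bar 0.58 
[... 409 characters left out ...]
.26  0.038]
{'time': 0.9, 'joint_positions': array([ 1.20588940e+00,  8.72191406e-02,  1.37069209e+00, -2.50208216e-05,
        1.68358879e+00, -1.03098038e-01]), 'qvel': array([ 0.00117546,  0.00222085,  0.0006869 ,  0.00016807,  0.00019226,
       -0.0006959 ]), 'joint_torque': array([-1.33351594e-03, -3.40025067e+01, -3.02604067e+01,  7.15891994e-02,
        2.31843459e-02, -2.18161063e-05]), 'tool_pos': array([0.14237733, 0.53127972, 0.19219942]), 'ee_rot': array([3.14150307e+00, 3.42629928e-05, 2.87978095e+00]), 'wrist_force': array([-0.12326882, -0.44937207,  0.4199014 ]), 'wrist_torque': array([-0.00910049,  0.01178318,  0.03343056]), 'finger_force': 0.0, 'width': 0.09363772218186643}
```

```bash
python3 - <<'E'
import cv2
a=cv2.imread('pics/scene0.png')[140:380,120:440]
cv2.imwrite('pics/scene0c.png',cv2.resize(a,(800,600),interpolation=cv2.INTER_CUBIC))
E
```

```text
(no output)
```

View pics/scene0c.png

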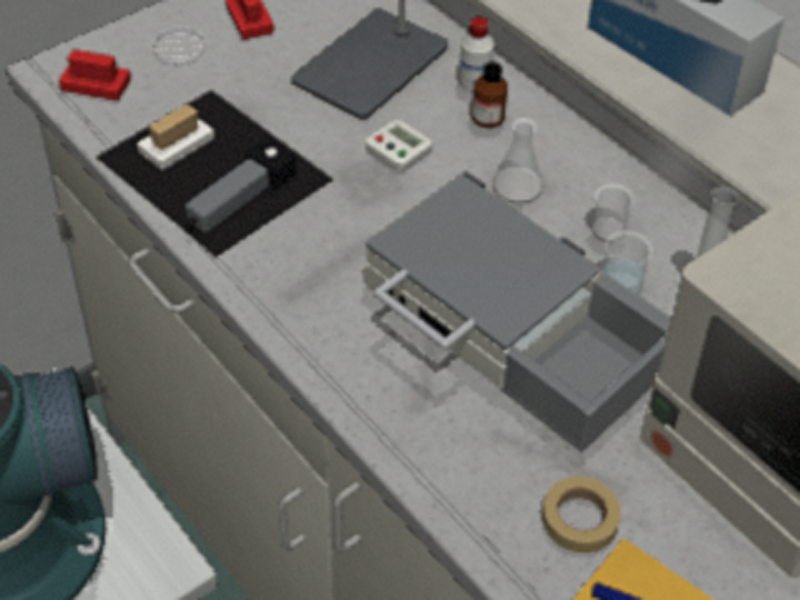

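The scene crop shows the white/wood scraper at crop (175,140) on the black mat, the reader at (240,185), and red look-alikes at (95,75) and (250,15). The lid bar is at (425,310) and the trough at (590,355). The white one fits the description, and it is clear in this enlarged crop.

```bash
cat > m.py <<'E'
from h import *
def rect(P):
    (c,s,a)=cv2.minAreaRect((P[:,:2]*1000).astype(np.float32)); return np.round(c,1),np.round(s,1),round(a,1)
def pts(n,x0,x1,y0,y1,z0,z1,f=None):
    W=cloud(n); im=np.load(n+'.npz')['im'].astype(int)
    with np.errstate(all='ignore'): m=(W[...,0]>x0)&(W[...,0]<x1)&(W[...,1]>y0)&(W[...,1]<y1)&(W[...,2]>z0)&(W[...,2]<z1)
    if f is not None: m&=f(im)
    m=cv2.morphologyEx(m.astype(np.uint8),cv2.MORPH_OPEN,np.ones((2,2)))>0
    return W[m]
def movables(n):
    P=pts(n,.3,.6,.15,.5,.008,.08)
    lab=P[:,1]
    return P
E
python3 - <<'E'
from m import *
for n in('scene','side'):
    print(n)
    P=pts(n,.35,.85,-.35,.15,.071,.085); k=P[:,0]>0; print('lid+bar',len(P),rect(P))
    H,xe,ye=np.histogram2d(P[:,0],P[:,1],bins=[24,24],range=[[.38,.86],[-.33,.15]])
    print(H.astype(int))
    W=cloud(n)
    M=pts(n,.3,.65,.1,.5,-.005,.012,lambda i:i.sum(-1)<110); print('mat',len(M),rect(M),M.mean(0))
    Q=pts(n,.3,.6,.15,.48,.009,.07); 
    _,l,st,c=cv2.connectedComponentsWithStats((np.histogram2d(Q[:,0],Q[:,1],bins=[60,66],range=[[.3,.6],[.15,.48]])[0]>0).astype(np.uint8))
    for i in range(1,len(st)):
        if st[i,4]>8:
            ii=((Q[:,0]-.3)/.005).astype(int).clip(0,59);jj=((Q[:,1]-.15)/.005).astype(int).clip(0,65)
            q=Q[l[ii,jj]==i]; print('obj',len(q),rect(q),q[:,2].max().round(3)); 
            for lo,hi in((.009,.03),(.03,.042),(.044,.07)):
                s=q[(q[:,2]>lo)&(q[:,2]<hi)]
                if len(s)>4: print('  z',lo,hi,len(s),rect(s))
E
```

```text
scene
lid+bar 3438 (array([ 692.2, -124.3]), array([382.1, 344.3]), 20.8)
[[ 0  0  0  0  0  0  0  0  0  0  0  0  0  0  0  0  0  0  0  0  0  0  0  0]
 [ 0  0  0  0  0  0  0  0  0  0  0  0  0  0  0  0  0  0  0  0  0  0  0  0]
 [ 0  0  0  0  0  0  0  0  0  0  0  0  0  0  0  0  0  0  0  0  0  0  0  0]
 [ 0  0  0  0  0  0  0  0  0  0  0  1 10  7 16  4  0  0  0  0  0  0  0  0]
 [ 0  0  0  0  0  0  0  0  0  0 21 18 16  6  2 13  0  0  0  0  0  0  0  0]
 [ 0  0  0  0  0  0  0  0  0  0 14  0  0  3 12 28 19 22 12  0  0  0  0  0]
 [ 0  0  0  0  0  0  0  0 19 26 37 40 40 37 39 42 35 30 19  0  0  0  0  0]
 [ 0  0  0  0  0  0  0  0 38 47 40 41 43 44 38 38 37 39 21  0  0  0  0  0]
 [ 0  0  0  0  0  0  0  0 31 49 40 39 38 37 35 34 40 34 32  0  0  0  0  0]
 [ 0  0  0  0  0  0  0  0 22 49 38 37 37 41 37 40 36 35 34  0  0  0  0  0]
 [ 0  0  0  0  0  0  0  0 17 45 40 42 36 38 34 40 34 32 33  2  0  0  0  0]
 [ 0  0  0  0  0  0  0  0 12 49 40 39 38 37 33 32 34 29 33  7  0  0  0  0]
 [ 0  0  0  0  0  0  0  0  7 49 34 40 40 36 30 34 32 40 31  9  0  0  0  0]
 [ 0  0  0  0  0  0  0  0  0 47 40 37 34 32 29 26 2
[... 3172 characters left out ...]
 0  0  0  0  0  0  0  0  0]
 [ 0  0  0  0  0  0  0  0  0  0  0  0  0  0  0  0  0  0  0  0  0  0  0  0]]
mat 0 (array([0., 0.]), array([0., 0.]), 0.0) [nan nan nan]
obj 21 (array([427.3, 397.1]), array([11.5, 31.2]), 75.1) 0.03
  z 0.009 0.03 20 (array([427.4, 396.4]), array([10.5, 32.1]), 82.4)
obj 247 (array([487.7, 257.8]), array([75.7, 59.9]), 8.4) 0.049
  z 0.009 0.03 26 (array([489.2, 271. ]), array([55.4, 35.3]), 66.8)
  z 0.03 0.042 177 (array([485.7, 259.6]), array([74. , 52.5]), 16.7)
  z 0.044 0.07 12 (array([484.1, 269.3]), array([64.4, 27.6]), 21.9)<stdin>:13: RuntimeWarning: invalid value encountered in cast
<stdin>:8: RuntimeWarning: Mean of empty slice.
  ret = um.true_divide(
```

```bash
python3 - <<'E' 2>/dev/null
from m import *
S={}
for n in('scene','side'):
    P=pts(n,.42,.7,-.25,.1,.071,.082); S[n]=P
    L=P[P[:,0]+.2*P[:,1]>.475]; print(n,'lid',rect(L),L[:,2].mean().round(4))
    B=pts(n,.42,.5,-.18,.03,.06,.09); B=B[B[:,0]+.19*(B[:,1])<.452]
    v=cv2.fitLine(B[:,:2].astype(np.float32),cv2.DIST_HUBER,0,.01,.01).ravel(); print('bar',len(B),v.round(3),rect(B),B[:,2].max())
    M=pts(n,.3,.65,.1,.5,-.005,.012,lambda i:i.sum(-1)<140); print('mat',len(M),rect(M))
    T=pts(n,.4,.75,-.36,-.1,.058,.0705); print('trough',len(T),rect(T))
W=cloud('scene')
# clutter: retort rod & clamp
for n in('scene','side'):
    Q=pts(n,.5,.95,.0,.7,.2,.6); print('tall',n,len(Q),Q.min(0).round(3) if len(Q) else '',Q.max(0).round(3) if len(Q) else '')
    C=Q[(Q[:,2]>.3)&(Q[:,2]<.38)]; print(C[C[:,0].argsort()][::max(1,len(C)//12)].round(3).tolist())
    F=pts(n,.6,.95,.2,.7,.004,.03,lambda i:(i.max(-1)-i.min(-1)<35)&(i.sum(-1)<260)); print('foot',len(F),rect(F))
E
```

```text
scene lid (array([603.4, -48.6]), array([231.3, 220. ]), 12.0) 0.0753
bar 123 [ 0.132 -0.991  0.461 -0.078] (array([459.1, -74.7]), array([ 13.3, 106.4]), 10.5) 0.08161131548038658
mat 1812 (array([461.7, 309.8]), array([184.6, 224. ]), 10.1)
trough 790 (array([ 577.2, -187.6]), array([283.7, 212.7]), 52.7)
side lid (array([574.8, -66.3]), array([179.8, 249.1]), 6.7) 0.0744
bar 52 [ 0.167 -0.986  0.46  -0.073] (array([458.1, -69.5]), array([ 12.7, 110. ]), 10.6) 0.08383316655463524
mat 95 (array([302.1, 409.8]), array([145.2, 475.6]), 72.2)
trough 356 (array([ 632.2, -238.7]), array([244.5, 223.6]), 0.9)
tall scene 874 [nan nan nan] [nan nan nan]
[[0.618, 0.338, 0.347], [0.635, 0.313, 0.346], [0.651, 0.345, 0.341], [0.669, 0.355, 0.34], [0.68, 0.335, 0.349], [0.702, 0.339, 0.336], [0.78, 0.368, 0.345], [0.793, 0.387, 0.322], [0.798, 0.369, 0.318], [0.806, 0.376, 0.373], [0.81, 0.361, 0.345], [0.818, 0.356, 0.341], [1.157, 0.788, 0.327]]
foot 1719 (array([877.9, 398.4]), array([381. , 318.2]), 44.1)
tall side 707 [nan nan nan] [nan nan nan]
[[0.615, 0.343, 0.348], [0.63, 0.319, 0.343], [0.645, 0.318, 0.346], [0.666, 0.33, 0.347], [0.676, 0.342, 0.333], [0.687, 0.338, 0.348], [0.735, 0.358, 0.341], [0.783, 0.378, 0.344], [0.792, 0.384, 0.342], [0.796, 0.394, 0.338], [0.8, 0.365, 0.33], [0.807, 0.379, 0.301], [0.816, 0.37, 0.356]]
foot 4 (array([783.3, 201. ]), array([ 4. , 19.6]), 82.2)
```

```bash

for i in 1 2 3; do python3 -m handwheel '[[[0,0,-0.048],[0.42,-0.8,0],0.68],[[0,0,-0.048],[0.42,-0.8,0],0.68],[[0,0,-0.048],[0.42,-0.8,0],0.68],[[0,0,-0.048],[0.42,-0.8,0],0.68],[[0,0,-0.048],[0.42,-0.8,0],0.68]]'; done
python3 -m handwheel '[[[0,0,0],[0,0,0],0.68],[[0,0,0],[0,0,0],0.68]]'
python3 - <<'E'
from h import *
snap('wrist','w1.png'); o=robot.get_obs(); print(o['tool_pos'],np.degrees(o['ee_rot']),o['width'],o['joint_positions'])
c=robot.calibration('wrist'); print(c)
for q in ('lid_bar',): print(robot.boxes_of(q,'wrist')[:2])
E
```

```text
time: 1.4
tool_pos: [0.2478, 0.3297, 0.1923]
ee_rot: [3.141, 0.0, 2.501]
wrist_force: [1.6, -0.0, -0.3]
width: 0.0575
finger_force: 0.0
time: 1.9
tool_pos: [0.3529, 0.1296, 0.1926]
ee_rot: [3.14, 0.0, 2.123]
wrist_force: [0.5, 0.5, 0.4]
width: 0.0301
finger_force: 0.0
time: 2.4
tool_pos: [0.4579, -0.0707, 0.1925]
ee_rot: [3.141, 0.0, 1.745]
wrist_force: [0.6, 0.7, 0.4]
width: 0.0298
finger_force: 0.0
time: 2.6
tool_pos: [0.4572, -0.0692, 0.1918]
ee_rot: [-3.141, -0.001, 1.747]
wrist_force: [0.4, 0.5, -0.7]
width: 0.0301
finger_force: 0.0
[ 0.4570529  -0.06833871  0.19208763] [-1.79977766e+02 -5.06578087e-02  1.00211263e+02] 0.030040667053095473 [-2.71702331e-01 -1.09671481e-01  1.56585268e+00  6.31588767e-04
  1.68614538e+00 -4.49850194e-01]
{'mtx': array([[325.1922621 ,   0.        , 284.62330197],
       [  0.        , 325.1922621 , 212.17337518],
       [  0.        ,   0.        ,   1.        ]]), 'hand_eye': array([[-3.13544908e-06, -9.64372243e-01, -2.64549008e-01,
         7.70927223e-02],
       [ 9.99999998e-01,  1.49779863e-05, -6.64519722e-05,
        -5.45939508e-04],
       [ 6.80468489e-05, -2.64549007e-01,  9.64372240e-01,
        -1.92493696e-01],
       [ 0.00000000e+00,  0.00000000e+00,  0.00000000e+00,
         1.00000000e+00]])}
[{'bbox': [280.3, 97.8, 481.7, 296.4], 'p': 0.84}]
```

View pics/w1.png

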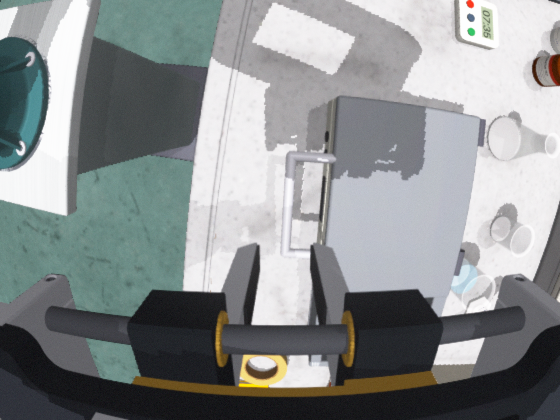

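The wrist view shows the bar as a vertical strip at x≈290, y 158–250, left of the lid's front edge at x≈330. Next: locate it in world coordinates.

```bash
cat >> m.py <<'E'
def wcloud():
    z=np.load('wrist.npz'); d=z['d']; c=robot.calibration('wrist'); K=c['mtx']; H=c['hand_eye']
    v,u=np.mgrid[:d.shape[0],:d.shape[1]]; x=(u-K[0,2])/K[0,0]; y=(v-K[1,2])/K[1,1]; r=np.hypot(x,y)+1e-9
    t=np.tan(np.minimum(r,1.5))/r
    P=np.stack([x*t*d,y*t*d,d],-1)
    T=np.eye(4); T[:3,:3]=R.from_euler('xyz',z['r']).as_matrix(); T[:3,3]=z['p']; T=T@H
    W=P@T[:3,:3].T+T[:3,3]; W[d<=0]=np.nan
    return W
E
python3 - <<'E' 2>/dev/null
from m import *
W=wcloud()
for v in (160,175,190,205,220,235,245):
    row=W[v,270:345]; print(v,[(270+i,row[i].round(3).tolist()) for i in range(75) if .06<row[i,2]<.1][:24:3])
B=W[165:243,284:296].reshape(-1,3); B=B[(B[:,2]>.066)]; print(len(B),B.mean(0),B[:,2].max(),rect(B))
L=W[105:270,325:480].reshape(-1,3); L=L[abs(L[:,2]-.075)<.006]; print(L[:,2].mean(),rect(L))
E
```

```text
160 [(286, [0.45, -0.026, 0.073]), (289, [0.453, -0.025, 0.075]), (292, [0.456, -0.025, 0.075]), (295, [0.459, -0.024, 0.075]), (298, [0.461, -0.024, 0.074]), (301, [0.464, -0.023, 0.074]), (304, [0.467, -0.023, 0.074]), (307, [0.47, -0.022, 0.074])]
175 [(285, [0.452, -0.041, 0.073]), (288, [0.455, -0.04, 0.077]), (291, [0.457, -0.039, 0.076]), (294, [0.46, -0.039, 0.073]), (333, [0.497, -0.032, 0.076]), (336, [0.5, -0.031, 0.075]), (339, [0.503, -0.031, 0.075]), (342, [0.506, -0.03, 0.077])]
190 [(284, [0.453, -0.055, 0.074]), (287, [0.456, -0.054, 0.076]), (290, [0.459, -0.054, 0.076]), (293, [0.462, -0.054, 0.074]), (331, [0.499, -0.047, 0.074]), (334, [0.501, -0.046, 0.076]), (337, [0.504, -0.045, 0.077]), (340, [0.507, -0.045, 0.076])]
205 [(283, [0.455, -0.07, 0.073]), (286, [0.458, -0.069, 0.075]), (289, [0.461, -0.069, 0.076]), (292, [0.464, -0.069, 0.073]), (330, [0.501, -0.062, 0.075]), (333, [0.503, -0.061, 0.077]), (336, [0.506, -0.06, 0.077]), (339, [0.51, -0.06, 0.075])]
220 [(282, [0.457, -0.086, 0.073]), (285, [0.46, -0.085, 0.075]), (288, [0.463, -0.084, 0.075]), (291, [0.466, -0.084, 0.073]), (328, [0.502, -0.077, 0.074]), (331, [0.505, -0.076, 0.076]), (334, [0.508, -0.076, 0.076]), (337, [0.511, -0.075, 0.076])]
235 [(281, [0.459, -0.102, 0.072]), (284, [0.461, -0.1, 0.076]), (287, [0.464, -0.099, 0.077]), (290, [0.468, -0.1, 0.073]), (327, [0.504, -0.093, 0.075]), (330, [0.507, -0.092, 0.075]), (333, [0.51, -0.091, 0.076]), (336, [0.513, -0.091, 0.076])]
245 [(281, [0.46, -0.112, 0.074]), (284, [0.463, -0.111, 0.075]), (287, [0.466, -0.11, 0.075]), (326, [0.506, -0.104, 0.075]), (329, [0.509, -0.103, 0.076]), (332, [0.512, -0.102, 0.076]), (335, [0.515, -0.102, 0.076]), (338, [0.518, -0.101, 0.075])]
703 [ 0.45945612 -0.0649337   0.07506787] 0.077970137442196 (array([459.6, -69. ]), array([10. , 79.4]), 6.8)
0.07585594591518262 (array([575.1, -34.5]), array([169.1, 177.6]), 9.7)
```

```bash

python3 -m handwheel '[[[0,0,-0.03],[0.07,-0.04,-0.4],0.68],[[0,0,0],[0,0,-0.6],0.68],[[0,0,0],[0,0,-0.6],0.68],[[0,0,0],[0,0,-0.5],0.68],[[0,0,0],[0,0,-0.2],0.68]]'
python3 -m handwheel '[[[0,0,0],[0,0,0],0.9],[[0,0,0],[0,0,0],1],[[0,0,0],[0,0,0],1],[[0,0,0],[0,0,0],1],[[0,0,0],[0,0,0],1]]'
python3 - <<'E' 2>/dev/null
from m import *
W=np.load  # yaw from last wrist picture: lid edges
W=wcloud(); im=np.load('wrist.npz')['im']
e=[];f=[]
for v in range(110,270,4):
    row=W[v]; k=[u for u in range(318,485) if abs(row[u,2]-.075)<.005]
    if k: e.append(row[k[0],:2]); f.append(row[k[-1],:2])
for a in(e,f):
    a=np.array(a,np.float32); l=cv2.fitLine(a,cv2.DIST_WELSCH,0,.01,.01).ravel(); print(l, np.degrees(np.arctan2(-l[0],l[1])))
E
```

```text
time: 3.2
tool_pos: [0.4587, -0.0687, 0.0748]
ee_rot: [-3.138, -0.002, 1.705]
wrist_force: [-0.8, 0.2, 0.6]
width: 0.03
finger_force: 0.0
time: 3.7
tool_pos: [0.4615, -0.0709, 0.0782]
ee_rot: [3.14, 0.001, 1.702]
wrist_force: [-0.7, 0.2, -0.8]
width: 0.0003
finger_force: 0.0
[ 0.14717586 -0.98911035  0.49832627 -0.04391535] -171.5367
[ 0.12319488 -0.9923825   0.65459585 -0.02206293] -172.92346
```

```bash
python3 - <<'E'
from h import *
im,_=snap('wrist'); im2,_=snap('scene'); a=cv2.resize(im2[195:305,250:370],(436,400),interpolation=cv2.INTER_CUBIC); b=cv2.resize(im[130:420,150:420],(364,400))
cv2.imwrite('pics/w2.png',np.hstack([b,a])[:,:,::-1]); print(robot.get_obs()['wrist_force'],robot.get_obs()['tool_pos'])
E
```

```text
[-0.49660014  0.10989503 -0.26598033] [ 0.46115785 -0.07089166  0.07771633]
```

View pics/w2.png

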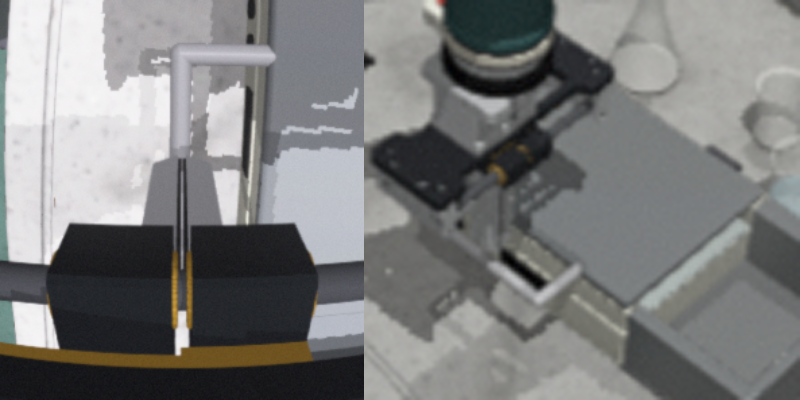

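```bash
python3 - <<'E' 2>/dev/null
from m import *
W=wcloud(); print(robot.tip_reach, robot.get_obs()['joint_positions'])
for v in range(225,330,6):
    print(v,[W[v,u].round(3).tolist() for u in (268,278,282,285,288,292,302)])
E
```

```text
0.025 [-2.74151394e-01 -4.79311451e-02  1.73795342e+00  1.40741465e-05
  1.45056166e+00 -4.04895231e-01]
225 [[0.448, -0.082, 0.0], [0.455, -0.057, 0.074], [0.457, -0.056, 0.076], [0.459, -0.056, 0.076], [0.461, -0.056, 0.074], [0.469, -0.079, -0.0], [0.477, -0.078, 0.0]]
231 [[0.449, -0.087, 0.001], [0.455, -0.061, 0.075], [0.458, -0.06, 0.076], [0.46, -0.06, 0.075], [0.462, -0.06, 0.074], [0.469, -0.084, 0.0], [0.478, -0.083, 0.001]]
237 [[0.449, -0.093, 0.0], [0.456, -0.065, 0.074], [0.458, -0.064, 0.076], [0.46, -0.063, 0.077], [0.462, -0.064, 0.075], [0.47, -0.09, -0.0], [0.479, -0.089, 0.0]]
243 [[0.45, -0.098, 0.002], [0.456, -0.069, 0.074], [0.459, -0.068, 0.076], [0.461, -0.068, 0.076], [0.462, -0.061, 0.092], [0.471, -0.096, 0.0], [0.48, -0.094, 0.001]]
249 [[0.45, -0.062, 0.103], [0.456, -0.061, 0.103], [0.458, -0.063, 0.098], [0.46, -0.064, 0.097], [0.462, -0.061, 0.102], [0.464, -0.061, 0.103], [0.469, -0.06, 0.103]]
255 [[nan, nan, nan], [0.456, -0.062, 0.111], [0.458, -0.063, 0.108], [0.46, -0.063, 0.108], [0.461, -0.061, 0.112], [0.463, -0.061, 0.112], [0.469, -0.06, 
[... 1351 characters left out ...]
[0.461, -0.038, 0.198]]
309 [[0.452, -0.038, 0.202], [0.455, -0.043, 0.194], [0.459, -0.064, 0.161], [0.462, -0.077, 0.14], [0.461, -0.063, 0.161], [0.458, -0.038, 0.202], [0.461, -0.037, 0.202]]
315 [[0.452, -0.038, 0.205], [0.455, -0.04, 0.202], [0.459, -0.066, 0.162], [0.468, -0.123, 0.075], [0.458, -0.041, 0.2], [0.458, -0.037, 0.205], [0.46, -0.037, 0.205]]
321 [[0.453, -0.038, 0.208], [0.455, -0.039, 0.205], [0.46, -0.07, 0.16], [0.476, -0.18, -0.001], [0.458, -0.042, 0.2], [0.458, -0.039, 0.205], [0.46, -0.037, 0.207]]
327 [[0.453, -0.038, 0.21], [0.455, -0.041, 0.206], [0.456, -0.043, 0.202], [0.457, -0.043, 0.202], [0.458, -0.043, 0.202], [0.458, -0.04, 0.206], [0.46, -0.037, 0.21]]
```

The fingertips stop at z≈0.093 in the wrist view, well above the reported TCP geometry, so they closed above the bar (bar axis z≈0.071). I'll open, go 40 mm lower and close again.

```bash

python3 -m handwheel '[[[0,0,0],[0,0,0],0.68],[[0,0,0],[0,0,0],0.68],[[0,0,0],[0,0,0],0.68],[[0,0,0],[0,0,0],0.68],[[0,0,0],[0,0,-0.2],0.68]]'
python3 -m handwheel '[[[0,0,0],[0,0,-0.2],0.68],[[0,0,0],[0,0,-0.2],0.68],[[0,0,0],[0,0,-0.2],0.68],[[0,0,0],[0,0,0],0.68]]'
python3 - <<'E' 2>/dev/null
from m import *
snap('wrist','w3.png'); W=wcloud()
for v in range(225,300,6):
    print(v,[W[v,u].round(3).tolist() for u in (250,256,262,275,285,295,306,312,320)])
E
```

```text
time: 4.3
tool_pos: [0.4621, -0.0711, 0.0683]
ee_rot: [3.138, 0.001, 1.702]
wrist_force: [0.3, -0.1, 0.3]
width: 0.03
finger_force: 0.0
time: 4.7
tool_pos: [0.4591, -0.0703, 0.0348]
ee_rot: [-3.137, -0.002, 1.702]
wrist_force: [-0.2, -0.6, -0.3]
width: 0.03
finger_force: 0.0
225 [[0.433, -0.068, 0.001], [0.437, -0.068, -0.0], [0.441, -0.068, -0.0], [0.451, -0.067, -0.001], [0.455, -0.042, 0.076], [0.46, -0.041, 0.074], [0.473, -0.063, -0.0], [0.478, -0.063, 0.001], [0.484, -0.062, 0.0]]
231 [[0.433, -0.073, 0.001], [0.437, -0.072, 0.001], [0.442, -0.072, 0.001], [0.451, -0.071, -0.001], [0.456, -0.045, 0.075], [0.461, -0.045, 0.074], [0.474, -0.068, 0.001], [0.479, -0.068, -0.002], [0.484, -0.066, 0.001]]
237 [[0.434, -0.078, 0.001], [0.438, -0.078, -0.001], [0.442, -0.077, 0.0], [0.452, -0.076, -0.001], [0.456, -0.048, 0.075], [0.461, -0.048, 0.074], [0.475, -0.072, 0.001], [0.479, -0.072, -0.001], [0.485, -0.071, 0.0]]
243 [[0.437, -0.063, 0.05], [0.441, -0.063, 0.049], [0.443, -0.082, -0.0], [0.452, -0.08, 0.0], [0.456, -0.051, 0.076], [0.461, -0.051, 0.074], [0.475, -0.077, 0.001
[... 1302 characters left out ...]
0.474, -0.074, 0.066], [0.474, -0.06, 0.093]]
285 [[0.442, -0.064, 0.099], [0.444, -0.075, 0.078], [0.447, -0.117, -0.0], [0.457, -0.116, -0.001], [0.46, -0.075, 0.075], [0.465, -0.075, 0.073], [0.481, -0.113, -0.0], [0.486, -0.112, -0.001], [0.473, -0.06, 0.099]]
291 [[0.443, -0.065, 0.103], [0.445, -0.079, 0.079], [0.447, -0.123, -0.001], [0.457, -0.121, -0.0], [0.46, -0.078, 0.075], [0.465, -0.079, 0.073], [0.482, -0.118, -0.0], [0.487, -0.117, 0.0], [0.473, -0.061, 0.103]]
297 [[0.443, -0.067, 0.104], [0.443, -0.129, -0.001], [0.448, -0.128, -0.0], [0.458, -0.126, 0.001], [0.46, -0.081, 0.076], [0.466, -0.083, 0.072], [0.483, -0.124, -0.001], [0.487, -0.123, 0.0], [0.473, -0.061, 0.109]]
```

View pics/w3.png

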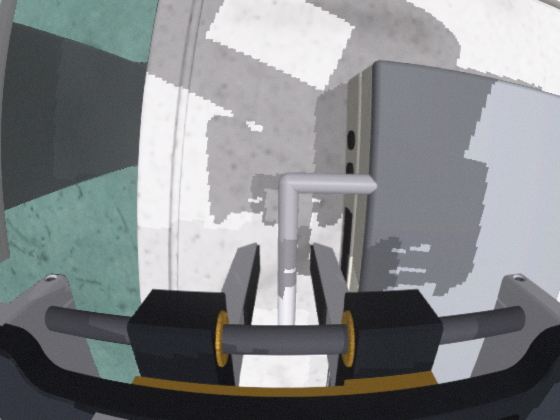

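Tips now straddle the bar (pads at x≈0.444 and 0.474, bar at 0.460), with tips at z≈0.049. So the real tips lie about 40 mm higher than the nominal tool reach, and I'll use tip z = tool z + 0.0145 from here on. Next: close and swing the lid.

```bash

python3 -m handwheel '[[[0,0,0],[0,0,0.04],0.9],[[0,0,0],[0,0,0],1],[[0,0,0],[0,0,0],1],[[0,0,0],[0,0,0],1],[[0,0,0],[0,0,0],1]]' | tee /tmp/o
if awk '/width/{exit !($2>0.007)}' /tmp/o; then
python3 -m handwheel '[[[0,0,0],[0.015,0.002,0.34],1],[[0,0,0],[0.044,0.006,0.337],1],[[0,0,0],[0.073,0.01,0.332],1],[[0,0,0],[0.101,0.013,0.324],1],[[0,0,0],[0.129,0.017,0.314],1]]'
python3 -m handwheel '[[[0,0,0],[0.156,0.021,0.302],1],[[0,0,0],[0.181,0.024,0.287],1],[[0,0,0],[0.205,0.027,0.27],1],[[0,0,0],[0.228,0.03,0.251],1],[[0,0,0],[0.249,0.033,0.23],1]]'
fi
```

```text
time: 5.25
tool_pos: [0.4605, -0.071, 0.0399]
ee_rot: [-3.141, 0.001, 1.702]
wrist_force: [-4.2, -0.9, 5.3]
width: 0.0092
finger_force: 30.0
time: 5.75
tool_pos: [0.4765, -0.0691, 0.1198]
ee_rot: [-3.135, 0.0, 1.701]
wrist_force: [-3.5, -2.7, -3.9]
width: 0.0092
finger_force: 30.0
time: 6.25
tool_pos: [0.5248, -0.0633, 0.189]
ee_rot: [-3.129, 0.002, 1.7]
wrist_force: [-14.1, -4.6, 8.2]
width: 0.0091
finger_force: 30.0
```

```bash

python3 -m handwheel '[[[0,0,0],[0.24,0.03,0.24],1],[[0,0,0],[0.275,0.038,0.19],1],[[0,0,0],[0.3,0.04,0.157],1],[[0,0,0],[0.311,0.041,0.13],1],[[0,0,0],[0.321,0.042,0.102],1]]'
python3 -m handwheel '[[[0,0,0],[0.329,0.043,0.074],1],[[0,0,0],[0.334,0.044,0.044],1],[[0,0,0],[0.337,0.045,0.015],1],[[0,0,0],[0.337,0.045,-0.015],1],[[0,0,0],[0.334,0.044,-0.044],1]]'
python3 -m handwheel '[[[0,0,0],[0.329,0.043,-0.074],1],[[0,0,0],[0.321,0.042,-0.102],1],[[0,0,0],[0,0,0],1],[[0,0,0],[0,0,0],1]]'
python3 - <<'E' 2>/dev/null
from m import *
for n in('scene','side'):
    snap(n)
im=np.load('scene.npz')['im'];cv2.imwrite('pics/s4.png',cv2.resize(im[130:370,200:480],(700,600),interpolation=cv2.INTER_CUBIC)[:,:,::-1])
o=robot.get_obs();print(o['tool_pos'],o['wrist_force'],o['joint_positions'])
E
```

```text
time: 6.75
tool_pos: [0.6012, -0.0543, 0.2319]
ee_rot: [-3.14, 0.004, 1.699]
wrist_force: [-6.2, -4.8, 4.9]
width: 0.0089
finger_force: 30.0
time: 7.25
tool_pos: [0.6861, -0.044, 0.2348]
ee_rot: [3.141, 0.005, 1.698]
wrist_force: [-2.9, -6.3, 4.4]
width: 0.0089
finger_force: 30.0
time: 7.65
tool_pos: [0.7214, -0.0398, 0.2241]
ee_rot: [3.136, 0.005, 1.699]
wrist_force: [4.8, -6.2, -0.3]
width: 0.0089
finger_force: 30.0
[ 0.72126543 -0.0398266   0.22424137] [ 4.72429268 -6.34877433 -0.53806161] [-0.13180467  0.48467423  0.81215608 -0.00367458  1.83750461 -0.26063459]
```

View pics/s4.png

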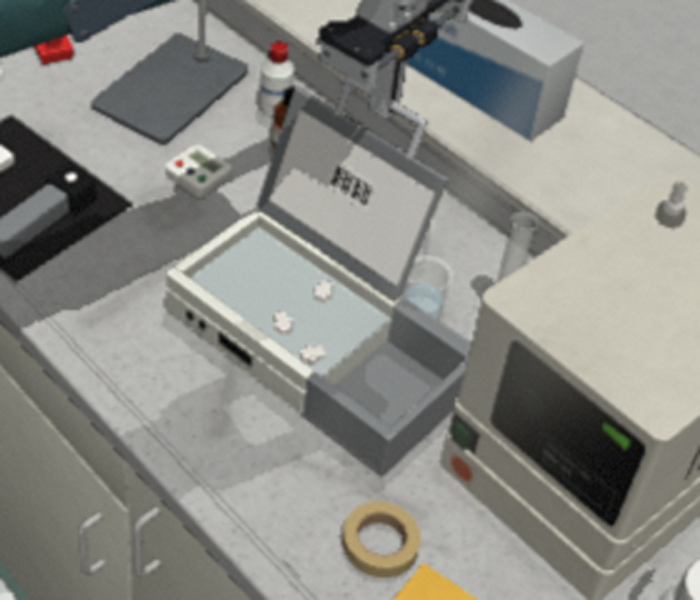

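The lid stands near 110° (110.3° and 108.9° from bar displacement). Three chips show at crop (322,290), (283,322) and (313,355), and the label is at (352,185). Next: release and go over to the mat.

```bash

python3 -m handwheel '[[[0,0,0],[0,0,0],0.65],[[0,0,0],[0,0,0],0.65],[[0,0,0],[0,0,0],0.65],[[0,0,0],[0,0,0],0.65],[[0,0,0],[0,0,0],0.65]]'
python3 -m handwheel '[[[0,0,0],[0,0,0.3],0.65],[[0,0,0],[0,0,0.5],0.65],[[0,0,0],[-0.3,0,0.3],0.65],[[0,0,0],[-0.6,0,0],0.6],[[0,0,0],[-0.6,0,0],0.6]]'
python3 -m handwheel '[[[0,0,0.08],[-0.6,0,0],0.4],[[0,0,0.08],[-0.6,0,0],0.3],[[0,0,0.08],[-0.6,0,0],0.2],[[0,0,0.08],[-0.6,0.1,0],0],[[0,0,0.08],[-0.6,0.4,0],0]]'
python3 -m handwheel '[[[0,0,0.08],[-0.5,0.7,0],0],[[0,0,0.08],[-0.5,0.8,0],0],[[0,0,0.08],[-0.5,0.8,0],0],[[0,0,0.08],[0,0.8,0],0],[[0,0,0.08],[0,0.8,0],0]]'
python3 -m handwheel '[[[0,0,0.08],[0,0.8,0],0],[[0,0,0.08],[0,0.8,0],0],[[0,0,0.07],[0,0.8,0],0],[[0,0,0],[0,0.5,-0.3],0],[[0,0,0],[0,0,0],0]]'
python3 - <<'E' 2>/dev/null
from m import *
for n in('scene','side','wrist'): snap(n)
im=np.load('wrist.npz')['im'];cv2.imwrite('pics/w5.png',im[:,:,::-1])
o=robot.get_obs();print(o['tool_pos'],o['wrist_force'],o['joint_positions'],np.degrees(o['ee_rot']))
for n in('scene','side'):
    im=np.load(n+'.npz')['im']; W=cloud(n)
    for b in robot.boxes_of('chip_0',n)[:7]:
        l,t,r,bt=map(int,b['bbox']); print(n,'chip',round(b['p'],2),(l,t,r,bt),W[(t+bt)//2,(l+r)//2].round(3))
    C=pts(n,.45,.75,-.3,.12,.02,.07)
    for b in robot.boxes_of('label',n)[:1]: 
        l,t,r,bt=map(int,b['bbox']); print('label',b, np.nanmedian(W[t+2:bt-1,l+2:r-1].reshape(-1,3),0))
for q in('scraper','reader'): print(q,[(b['p'],np.round(b['bbox'])) for b in robot.boxes_of(q,'wrist')[:3]])
E
```

```text
time: 8.25
tool_pos: [0.7183, -0.0364, 0.2243]
ee_rot: [-3.142, -0.0, 1.702]
wrist_force: [-0.5, 0.0, 0.5]
width: 0.0329
finger_force: 0.0
time: 8.75
tool_pos: [0.6429, -0.0366, 0.2799]
ee_rot: [3.14, 0.0, 1.702]
wrist_force: [0.1, 0.4, 0.6]
width: 0.0372
finger_force: 0.0
time: 9.25
tool_pos: [0.492, -0.0124, 0.2794]
ee_rot: [3.142, 0.001, 2.333]
wrist_force: [-0.3, 0.8, 1.0]
width: 0.0743
finger_force: 0.0
time: 9.75
tool_pos: [0.4173, 0.1848, 0.2804]
ee_rot: [3.14, 0.002, 2.964]
wrist_force: [1.0, -0.0, 0.4]
width: 0.094
finger_force: 0.0
time: 10.25
tool_pos: [0.4168, 0.3305, 0.2617]
ee_rot: [-3.141, -0.004, -2.959]
wrist_force: [0.5, -0.1, 0.2]
width: 0.0943
finger_force: 0.0
[0.41828835 0.32772599 0.26478158] [-0.59969839  0.35114015  0.4186608 ] [ 5.58205635e-01  4.28639761e-02  1.27509240e+00 -4.91760461e-04
  1.82352591e+00 -1.19053254e+00] [-1.79977016e+02  1.59989104e-02 -1.69811727e+02]
scene chip 0.56 (323, 243, 333, 250) [ 0.614 -0.08   0.06 ]
scene chip 0.5 (322, 270, 329, 274) [ 0.546 -0.143  0.056]
scene chip 0.35 (337, 328, 366, 357) [ 0.481 -0.32  -0.001]
label {'bbox': [267.5, 188.0, 291.5, 213.8], 'p': 0.46} [0.65533172 0.19020783 0.01241863]
side chip 0.51 (272, 135, 375, 210) [ 0.669 -0.133  0.092]
label {'bbox': [264.2, 129.2, 329.2, 185.8], 'p': 0.89} [ 0.69230439 -0.05270355  0.13375793]
scraper [(0.83, array([399., 186., 457., 237.])), (0.79, array([298., 169., 337., 233.])), (0.76, array([369., 352., 407., 364.]))]
reader [(0.64, array([209., 138., 252., 252.]))]
```

View pics/w5.png

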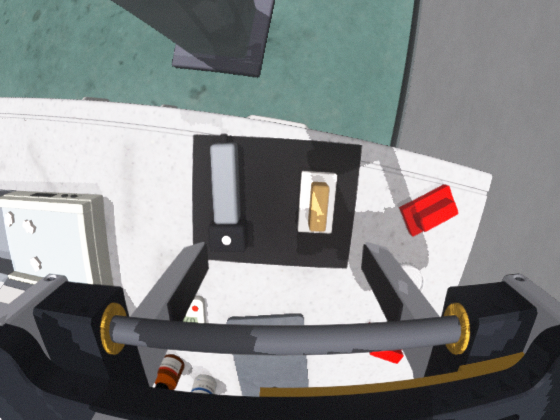

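The wrist view has the white/wood scraper at (317,203), the reader at (227,195) with its head at (226,240) on the +x side, and a red look-alike at (430,210) to avoid. Measuring all of these now.

```bash
cat >> m.py <<'E'
def wrect(l,t,r,b,z0,z1,f=None):
    W=wcloud(); im=np.load('wrist.npz')['im'].astype(int); S=W[t:b,l:r]; m=(S[...,2]>z0)&(S[...,2]<z1)
    if f is not None: m&=f(im[t:b,l:r])
    m=cv2.morphologyEx(m.astype(np.uint8),cv2.MORPH_OPEN,np.ones((3,3)))>0
    P=S[m]; return len(P),rect(P),P[:,2].mean().round(4) if len(P) else 0
E
python3 - <<'E' 2>/dev/null
from m import *
print('scr base',wrect(290,160,345,240,.016,.03)); print('ridge',wrect(290,160,345,240,.046,.065))
print('reader all',wrect(200,130,258,255,.03,.05)); print('reader barrel',wrect(200,130,258,224,.03,.05))
print('mat',wrect(185,125,370,275,-.003,.06,lambda i:True|(i[...,0]>0)))
W=wcloud(); im=np.load('wrist.npz')['im'].astype(int)
m=(im.sum(-1)<110)&(W[...,2]>-.004)&(W[...,2]<.012); m[:120]=0;m[275:]=0;m[:,:180]=0;m[:,380:]=0
print('mat',m.sum(),rect(W[m]))
for n in('scene','side'):
    Wc=cloud(n)
    # bed-top chips
    C=pts(n,.49,.68,-.19,.06,.052,.062); _=None
    g=np.histogram2d(C[:,0],C[:,1],bins=[40,50],range=[[.48,.68],[-.19,.06]])[0]
    k,l,st,c=cv2.connectedComponentsWithStats((g>0).astype(np.uint8))
    print(n,[( (.48+.005*(c[i,1]+.5)).round(3),(-.19+.005*(c[i,0]+.5)).round(3),int(st[i,4])) for i in range(1,k) if st[i,4]>3])
    L=pts(n,.6,.8,-.18,.1,.1,.23,lambda i:i.sum(-1)>250)
    c0=np.nanmedian(L,0); L=L[np.linalg.norm(L-c0,axis=1)<.1]; u,s,vt=np.linalg.svd(L-L.mean(0),full_matrices=False); print('lidplane',len(L),L.mean(0).round(4),vt[2].round(3),s.round(3))
E
```

```text
scr base (1180, (array([438.1, 377. ]), array([86.1, 48.7]), 6.9), np.float64(0.0229))
ridge (811, (array([437.8, 376.8]), array([61.9, 22.2]), 6.9), np.float64(0.0536))
reader all (3011, (array([451.6, 251. ]), array([149.4,  51.3]), 11.5), np.float64(0.038))
reader barrel (2001, (array([431.1, 248. ]), array([108.4,  35.2]), 10.4), np.float64(0.0374))
mat (25898, (array([456.5, 323.8]), array([230.7, 284.2]), 8.7), np.float64(0.0098))
mat 48 (array([417.9, 323. ]), array([ 69. , 203.4]), 53.3)
scene [(np.float64(0.492), np.float64(0.029), 5), (np.float64(0.5), np.float64(-0.035), 12), (np.float64(0.496), np.float64(0.006), 5), (np.float64(0.512), np.float64(-0.145), 20), (np.float64(0.507), np.float64(-0.092), 11), (np.float64(0.588), np.float64(0.044), 41), (np.float64(0.552), np.float64(-0.138), 14), (np.float64(0.552), np.float64(-0.087), 19), (np.float64(0.622), np.float64(-0.08), 15), (np.float64(0.64), np.float64(-0.001), 17), (np.float64(0.65), np.float64(-0.084), 23), (np.float64(0.661), np.float64(-0.176), 7), (np.float64(0.656), np.float64(-0.14), 11)]
lidplane 2230 [ 0.6821 -0.0565  0.156 ] [-0.929 -0.117  0.35 ] [2.545 1.644 0.134]
side [(np.float64(0.515), np.float64(-0.156), 4), (np.float64(0.652), np.float64(-0.117), 8), (np.float64(0.652), np.float64(-0.09), 8)]
lidplane 1503 [ 0.6827 -0.0421  0.1606] [-0.93  -0.111  0.35 ] [2.07  1.381 0.146]
```

```bash

python3 -m handwheel '[[[0,0,-0.037],[0.39,0.98,0],0],[[0,0,0],[0,0,-0.7],0],[[0,0,0],[0,0,-0.8],0],[[0,0,0],[0,0,-0.8],0],[[0,0,0],[0,0,-0.8],0]]'
python3 -m handwheel '[[[0,0,0],[0,0,-0.8],0.3],[[0,0,0],[0,0,-0.6],0.4],[[0,0,0],[0,0,-0.3],0.4],[[0,0,0],[0,0,-0.2],0.4],[[0,0,0],[0,0,0],0.4]]'
python3 - <<'E' 2>/dev/null
from m import *
snap('wrist','w6.png'); W=wcloud(); o=robot.get_obs(); print(o['tool_pos'],o['wrist_force'])
# lowest finger points each side near the tool
D=np.linalg.norm(W[...,:2]-o['tool_pos'][:2],axis=-1)
for s in(1,-1):
    m=(D<.06)&(np.sign(W[...,1]-o['tool_pos'][1])==s)&(W[...,2]>.005); m&=np.abs(W[...,1]-o['tool_pos'][1])>.026
    P=W[m]; k=P[P[:,2].argsort()][:300:30]; print(k.round(3).tolist())
print(wrect(230,180,340,330,.046,.065))
E
```

```text
time: 11.2
tool_pos: [0.4371, 0.3744, 0.1083]
ee_rot: [3.141, 0.001, -3.022]
wrist_force: [0.1, -0.8, 0.4]
width: 0.094
finger_force: 0.0
time: 11.7
tool_pos: [0.4368, 0.3745, 0.014]
ee_rot: [-3.141, -0.001, -3.022]
wrist_force: [0.4, -0.1, 0.3]
width: 0.0581
finger_force: 0.0
[0.43749149 0.37506089 0.01537568] [0.13945311 1.15040489 0.13176436]
[[0.414, 0.425, 0.005], [0.457, 0.41, 0.005], [0.395, 0.401, 0.005], [0.39, 0.408, 0.005], [0.393, 0.401, 0.005], [0.402, 0.401, 0.006], [0.447, 0.401, 0.022], [0.473, 0.403, 0.022], [0.473, 0.405, 0.023], [0.462, 0.402, 0.023]]
[[0.4, 0.345, 0.005], [0.426, 0.345, 0.005], [0.406, 0.332, 0.005], [0.424, 0.34, 0.005], [0.461, 0.344, 0.005], [0.427, 0.337, 0.005], [0.401, 0.348, 0.021], [0.448, 0.347, 0.028], [0.432, 0.345, 0.03], [0.431, 0.341, 0.032]]
(4383, (array([437.3, 376.7]), array([57.1, 54.1]), 49.2), np.float64(0.0534))
```

View pics/w6.png

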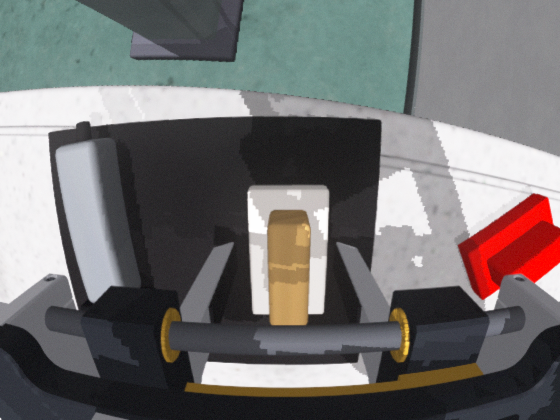

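```bash

python3 -m handwheel '[[[0,0,0],[0,0,0],1],[[0,0,0],[0,0,0],1],[[0,0,0],[0,0,0],1],[[0,0,0],[0,0,0],1],[[0,0,0],[0,0,0],1]]' | tee /tmp/o
if awk '/width/{exit !($2>0.015)}' /tmp/o; then
python3 -m handwheel '[[[0,0,0],[0,0,0.3],1],[[0,0,0],[0,0,0.7],1],[[0,0,0],[0,0,0.7],1],[[0,0,0],[0,0,0.7],1],[[0,0,0],[0.2,-0.5,0.6],1]]'
python3 -m handwheel '[[[0,0,0],[0.2,-0.74,0],1],[[0,0,0],[0.2,-0.74,0],1],[[0,0,0],[0.2,-0.74,0],1],[[0,0,0],[0.2,-0.74,0],1],[[0,0,0],[0.2,-0.74,0],1]]'
python3 -m handwheel '[[[0,0,0],[0.2,-0.74,0],1],[[0,0,0],[0.2,-0.74,0],1],[[0,0,0],[0.2,-0.74,0],1],[[0,0,0],[0.2,-0.74,0],1],[[0,0,0],[0.2,-0.74,0],1]]'
python3 -m handwheel '[[[0,0,0],[0.1,-0.2,0],1],[[0,0,0],[0,0,0],1]]'
python3 - <<'E' 2>/dev/null
from m import *
snap('wrist','w7.png'); W=wcloud(); o=robot.get_obs(); print(o['tool_pos'],np.degrees(o['ee_rot']),o['width'])
O=np.array([.5746,-.0568]); a=np.radians(7); A=np.array([[np.cos(a),np.sin(a)],[-np.sin(a),np.cos(a)]])
Q=W.copy(); Q[...,:2]=(W[...,:2]-O)@A.T; np.save('Q.npy',Q)
im=np.load('wrist.npz')['im']
m=(np.abs(Q[...,2]-.0655)<.004)&(np.abs(Q[...,0])<.12)&(Q[...,1]>-.12)&(Q[...,1]<.14)
P=Q[m]; print(len(P)); 
H=np.histogram2d(P[:,0],P[:,1],bins=[24,26],range=[[-.12,.12],[-.12,.14]])[0].astype(int); print(H)
E
fi
```

```text
time: 12.25
tool_pos: [0.437, 0.3751, 0.0149]
ee_rot: [3.141, 0.001, -3.022]
wrist_force: [0.9, 0.3, 1.1]
width: 0.0218
finger_force: 30.0
time: 12.75
tool_pos: [0.446, 0.3516, 0.1672]
ee_rot: [3.139, 0.001, -3.018]
wrist_force: [1.7, 0.1, -2.2]
width: 0.0216
finger_force: 30.0
time: 13.25
tool_pos: [0.4968, 0.1632, 0.1652]
ee_rot: [3.142, 0.0, -3.021]
wrist_force: [-0.2, 0.6, -0.4]
width: 0.0218
finger_force: 30.0
time: 13.75
tool_pos: [0.5468, -0.0218, 0.1652]
ee_rot: [3.142, 0.0, -3.022]
wrist_force: [-0.1, -0.1, -1.8]
width: 0.0216
finger_force: 30.0
time: 13.95
tool_pos: [0.552, -0.0315, 0.1646]
ee_rot: [3.141, -0.0, -3.024]
wrist_force: [0.4, -0.0, -1.2]
width: 0.0217
finger_force: 30.0
[ 0.55163895 -0.03006551  0.16457302] [ 1.79931087e+02 -2.35530794e-02 -1.73185178e+02] 0.02196734278544533
5458
[[  0   0   0   0   0   0   0   0   0   0   0   0   0   0   0   0   0   0
    0   0   0   0   0   0   0   0]
 [  0   0   0   0   0   0   0   0   0   0   0   0   0   0   0   0   0   0
    0   0   0   0   0   0   0   0]
 [  0   0   0   0   0   0   0   0   0   0   0   0   0   0   0   0  
[... 1631 characters left out ...]
 0   0   0
    0   0   0  10  81   5   0   0]
 [ 14  18  12  12  13  14  12  15  14   0   0   0   0   0   0   0   0   0
    0   0   5  19  72   5   0   0]
 [ 68  33   0   0   0   0   1   2   0   0   0   0   0   0   0   0   0   0
    0   0   4   7   6   0   0   0]
 [ 35   0   0   0   0   0   0   0   0   0   0   0   0   0   0   0   0   0
    0   0   0   0   0   0   0   0]
 [  0   0   0   0   0   0   0   0   0   0   0   0   0   0   0   0   0   0
    0   0   0   0   0   0   0   0]
 [  0   0   0   0   0   0   0   0   0   0   0   0   0   0   0   0   0   0
    0   0   0   0   0   0   0   0]
 [  0   0   0   0   0   0   0   0   0   0   0   0   0   0   0   0   0   0
    0   0   0   0   0   0   0   0]]
```

View pics/w7.png

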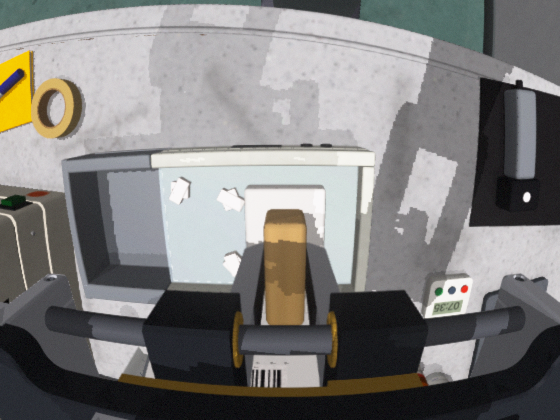

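The picture shows the scraper held at (285,250). Chips are at (179,188), (231,199) and (233,263), all to its right along the bed, and the trough is at (120,230).

```bash
python3 - <<'E' 2>/dev/null
from m import *
Q=np.load('Q.npy')
F=Q[150:170,170:350].reshape(-1,3); F=F[abs(F[:,2]-.0655)<.003]; print('front lip x',np.percentile(F[:,0],[1,5,50,95,99]).round(4))
l=cv2.fitLine(F[:,:2].astype(np.float32),cv2.DIST_L2,0,.01,.01).ravel(); print('tilt',np.degrees(np.arctan(l[1]/l[0])) , l)
Lf=Q[175:280,355:378].reshape(-1,3); Lf=Lf[abs(Lf[:,2]-.0655)<.003]; print('left lip y',np.percentile(Lf[:,1],[1,5,50,95,99]).round(4))
for c in((179,188),(231,199),(233,263)):
    S=Q[c[1]-16:c[1]+17,c[0]-14:c[0]+15].reshape(-1,3); S=S[(S[:,2]>.0515)&(S[:,2]<.06)]; print(len(S),S.min(0).round(3),S.max(0).round(3))
S=Q[180:235,240:330].reshape(-1,3); S=S[(S[:,2]>.15)&(S[:,2]<.185)]; print('scraper top',S.min(0).round(4),S.max(0).round(4), np.median(S[:,2]))
B=Q[200:280,340:352].reshape(-1,3); print('bed z',np.nanmedian(B[:,2]), 'left bed y', np.nanmax(B[:,1]))
G=Q[170:280,166:190].reshape(-1,3); G=G[abs(G[:,2]-.046)<.003]; print('bed right edge',np.percentile(G[:,1],[1,5]))
E
```

```text
front lip x [-0.0745 -0.0738 -0.0676 -0.0612 -0.0607]
tilt 89.75921 [ 0.00420255  0.9999912  -0.06761207  0.00517346]
left lip y [0.0993 0.0999 0.105  0.1106 0.1114]
380 [-0.05  -0.088  0.052] [-0.023 -0.065  0.057]
420 [-0.038 -0.038  0.052] [-0.015 -0.012  0.057]
277 [ 0.028 -0.037  0.052] [ 0.054 -0.018  0.057]
scraper top [-0.0609  0.0038  0.1586] [-0.0317  0.052   0.185 ] 0.1726288344994371
bed z 0.04499886788426416 left bed y 0.09929621311808783
bed right edge [-0.09991878 -0.0976097 ]
```

```bash

python3 -m handwheel '[[[0,0,0],[0.06,0.01,-0.5],1],[[0,0,0],[0,0,-0.7],1],[[0,0,0],[0,0,-0.5],1],[[0,0,0],[0,0,-0.28],1],[[0,0,0],[0,0,-0.15],1]]'
python3 -m handwheel '[[[0,0,0],[0,0,0],1],[[0,0,0],[0.03,-0.242,0],1],[[0,0,0],[0.03,-0.242,0],1],[[0,0,0],[0.03,-0.242,0],1],[[0,0,0],[0.03,-0.242,0],1]]'
python3 -m handwheel '[[[0,0,0],[0.03,-0.242,0],1],[[0,0,0],[0.03,-0.242,0],1],[[0,0,0],[0.03,-0.242,0],1],[[0,0,0],[0.03,-0.242,0],1],[[0,0,0],[0.03,-0.242,0],1]]'
python3 -m handwheel '[[[0,0,0],[0.03,-0.242,0],1],[[0,0,0],[0.03,-0.242,0],1],[[0,0,0],[0,0,0],1],[[0,0,0],[0,0,0.4],1],[[0,0,0],[0,0,0.5],1]]'
python3 -m handwheel '[[[0,0,0],[0.08,0.6,0],1],[[0,0,0],[0.08,0.6,0],1],[[0,0,0],[0.09,0.6,0],1],[[0,0,0],[0.1,0.6,0],1],[[0,0,0],[0.09,0.35,0],1]]'
python3 - <<'E' 2>/dev/null
from m import *
snap('wrist','w8.png'); W=wcloud(); o=robot.get_obs(); print(o['tool_pos'],np.degrees(o['ee_rot']),o['width'])
O=np.array([.5791,-.0563]); a=np.radians(7); A=np.array([[np.cos(a),np.sin(a)],[-np.sin(a),np.cos(a)]])
print('tool instr',A@(o['tool_pos'][:2]-O))
E
```

```text
time: 14.5
tool_pos: [0.5538, -0.0282, 0.0567]
ee_rot: [3.14, -0.002, -3.02]
wrist_force: [-0.9, -0.5, -2.1]
width: 0.0217
finger_force: 30.0
time: 15.0
tool_pos: [0.5614, -0.0799, 0.0588]
ee_rot: [-3.141, 0.001, -3.023]
wrist_force: [1.1, 0.1, -1.6]
width: 0.0218
finger_force: 30.0
time: 15.5
tool_pos: [0.5683, -0.1397, 0.0578]
ee_rot: [3.141, -0.0, -3.022]
wrist_force: [0.5, -0.2, -0.7]
width: 0.0218
finger_force: 30.0
time: 16.0
tool_pos: [0.57, -0.1621, 0.1014]
ee_rot: [3.139, -0.004, -3.022]
wrist_force: [1.0, -0.3, -0.4]
width: 0.0218
finger_force: 30.0
time: 16.5
tool_pos: [0.5932, -0.0226, 0.103]
ee_rot: [3.14, 0.0, -3.019]
wrist_force: [-0.4, -0.2, -1.4]
width: 0.0219
finger_force: 30.0
[ 0.59379139 -0.02027722  0.10294448] [ 1.79801911e+02  5.66834582e-02 -1.72889023e+02] 0.02209349126965967
tool instr [0.01897195 0.03396384]
```

View pics/w8.png

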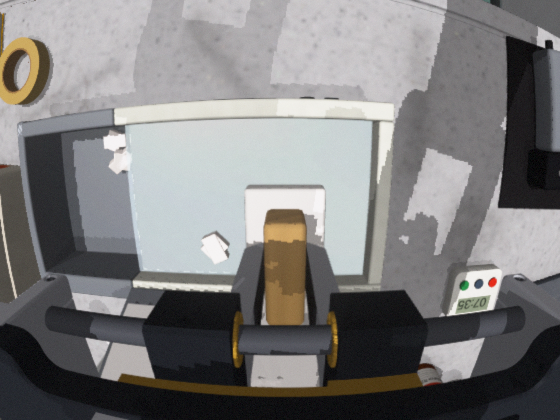

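Two chips are now in the trough at (118,150); the last is at (214,247), ahead of the scraper. Second pass.

```bash

python3 -m handwheel '[[[0,0,0],[0,0,-0.4],1],[[0,0,0],[0,0,-0.35],1],[[0,0,0],[0,0,-0.15],1],[[0,0,0],[0.03,-0.242,0],1],[[0,0,0],[0.03,-0.242,0],1]]'
python3 -m handwheel '[[[0,0,0],[0.03,-0.242,0],1],[[0,0,0],[0.03,-0.242,0],1],[[0,0,0],[0.03,-0.242,0],1],[[0,0,0],[0.03,-0.242,0],1],[[0,0,0],[0.03,-0.242,0],1]]'
python3 -m handwheel '[[[0,0,0],[0.03,-0.242,0],1],[[0,0,0],[0.03,-0.242,0],1],[[0,0,0],[0.03,-0.242,0],1],[[0,0,0],[0.03,-0.242,0],1],[[0,0,0],[0.03,-0.15,0],1]]'
python3 -m handwheel '[[[0,0,0],[0,0,0],1],[[0,0,0],[0,0,0.4],1],[[0,0,0],[0,0,0.7],1],[[0,0,0],[-0.3,0.5,0.6],1],[[0,0,0],[-0.4,0.6,0],1]]'
python3 -m handwheel '[[[0,0,0],[-0.3,0.7,0],1],[[0,0,0],[-0.2,0.7,0],1],[[0,0,0],[-0.2,0.7,0],1],[[0,0,0],[-0.2,0.7,0],1],[[0,0,0],[-0.2,0.7,0],1]]'
python3 - <<'E' 2>/dev/null
from m import *
snap('wrist'); snap('scene'); o=robot.get_obs(); print(o['tool_pos'],np.degrees(o['ee_rot']),o['width'])
a=np.load('wrist.npz')['im']; b=np.load('scene.npz')['im'][195:320,250:400]
cv2.imwrite('pics/w9.png',np.hstack([cv2.resize(a,(400,300)),cv2.resize(b,(360,300),interpolation=cv2.INTER_CUBIC)])[:,:,::-1])
E
```

```text
time: 17.05
tool_pos: [0.5967, -0.0506, 0.0585]
ee_rot: [-3.141, 0.001, -3.021]
wrist_force: [-0.3, 0.6, -1.6]
width: 0.0219
finger_force: 30.0
time: 17.55
tool_pos: [0.6039, -0.1113, 0.0579]
ee_rot: [3.142, 0.0, -3.022]
wrist_force: [0.8, 0.4, -1.6]
width: 0.0219
finger_force: 30.0
time: 18.05
tool_pos: [0.6114, -0.1673, 0.0579]
ee_rot: [-3.141, -0.0, -3.022]
wrist_force: [0.3, -0.2, -1.3]
width: 0.0215
finger_force: 30.0
time: 18.55
tool_pos: [0.5794, -0.1116, 0.1488]
ee_rot: [-3.138, 0.01, -3.023]
wrist_force: [0.9, 1.4, -0.5]
width: 0.0219
finger_force: 30.0
time: 19.05
tool_pos: [0.5205, 0.0659, 0.1431]
ee_rot: [3.141, 0.0, -3.021]
wrist_force: [0.2, -0.3, -1.0]
width: 0.0216
finger_force: 30.0
[0.51979001 0.06845307 0.14329211] [ 1.79852996e+02  8.12402228e-03 -1.72780226e+02] 0.021735424659568126
```

View pics/w9.png

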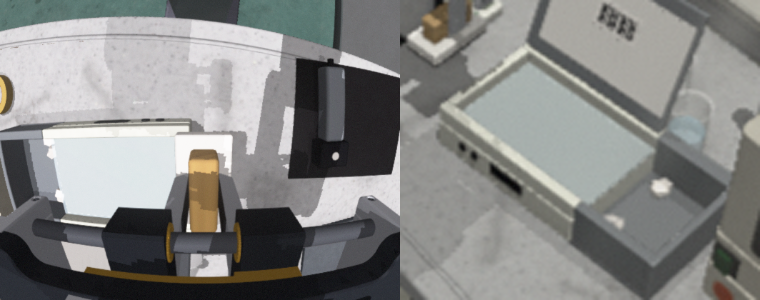

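The bed is clear, with chips visible in the trough. Returning the scraper to its spot on the mat.

```bash

python3 -m handwheel '[[[0,0,0],[-0.2,0.776,0],1],[[0,0,0],[-0.2,0.776,0],1],[[0,0,0],[-0.2,0.776,0],1],[[0,0,0],[-0.2,0.776,0],1],[[0,0,0],[-0.2,0.776,0],1]]'
python3 -m handwheel '[[[0,0,0],[-0.2,0.776,0],1],[[0,0,0],[-0.2,0.776,0],1],[[0,0,0],[-0.2,0.776,0],1],[[0,0,0],[0,0,-0.5],1],[[0,0,0],[0,0,-0.7],1]]'
python3 -m handwheel '[[[0,0,0],[0,0,-0.6],1],[[0,0,0],[0,0,-0.45],1],[[0,0,0],[0,0,-0.2],1],[[0,0,0],[0,0,-0.1],1],[[0,0,0],[0,0,0],1]]'
python3 -m handwheel '[[[0,0,0],[0,0,0],0.6],[[0,0,0],[0,0,0],0.4],[[0,0,0],[0,0,0],0.4],[[0,0,0],[0,0,0],0.4],[[0,0,0],[0,0,0.4],0.4]]'
python3 -m handwheel '[[[0,0,0],[0,-0.3,0.8],0.4],[[0,0,0],[-0.2,-0.6,0.8],0.2],[[0,0,0],[-0.2,-0.6,0.8],0.2],[[0,0,0],[-0.2,-0.6,0.8],0.2],[[0,0,0],[0,0,0],0.2]]'
python3 - <<'E' 2>/dev/null
from m import *
snap('wrist','w10.png'); o=robot.get_obs(); print(o['tool_pos'],np.degrees(o['ee_rot']),o['width'])
for q in('scraper','reader'): print(q,[(round(b['p'],2),np.round(b['bbox'])) for b in robot.boxes_of(q,'wrist')[:3]])
W=wcloud(); P=W[(W[...,0]>.33)&(W[...,0]<.6)&(W[...,1]>.18)&(W[...,1]<.32)&(W[...,2]>.03)&(W[...,2]<.047)]; print('reader',len(P),rect(P))
P=W[(W[...,0]>.33)&(W[...,0]<.6)&(W[...,1]>.33)&(W[...,1]<.46)&(W[...,2]>.017)&(W[...,2]<.028)]; print('scraper',len(P),rect(P),P[:,2].mean())
E
```

```text
time: 19.65
tool_pos: [0.471, 0.2592, 0.1431]
ee_rot: [3.142, 0.001, -3.022]
wrist_force: [0.4, 0.4, -1.8]
width: 0.022
finger_force: 30.0
time: 20.15
tool_pos: [0.4428, 0.3769, 0.085]
ee_rot: [3.139, 0.006, -3.019]
wrist_force: [0.6, -0.2, -3.0]
width: 0.0214
finger_force: 30.0
time: 20.65
tool_pos: [0.4419, 0.3746, 0.0162]
ee_rot: [3.141, 0.001, -3.022]
wrist_force: [1.0, 0.4, -0.7]
width: 0.0221
finger_force: 30.0
time: 21.15
tool_pos: [0.4393, 0.3731, 0.0328]
ee_rot: [-3.139, -0.005, -3.022]
wrist_force: [0.2, 0.4, 0.6]
width: 0.0553
finger_force: 0.0
time: 21.65
tool_pos: [0.4143, 0.2704, 0.2011]
ee_rot: [3.138, 0.013, -3.024]
wrist_force: [0.5, 0.6, -0.2]
width: 0.0752
finger_force: 0.0
[0.41354199 0.27109005 0.19760934] [ 179.81390723    0.50145563 -173.2341706 ] 0.07509617436208368
scraper [(0.86, array([452., 190., 512., 246.])), (0.64, array([344., 183., 386., 256.]))]
reader [(0.96, array([245., 150., 292., 279.]))]
reader 4046 (array([451.3, 251.7]), array([149.8,  51.5]), 10.9)
scraper 1192 (array([442.7, 374.8]), array([84.7, 48.9]), 7.3) 0.02277291208731103
```

View pics/w10.png

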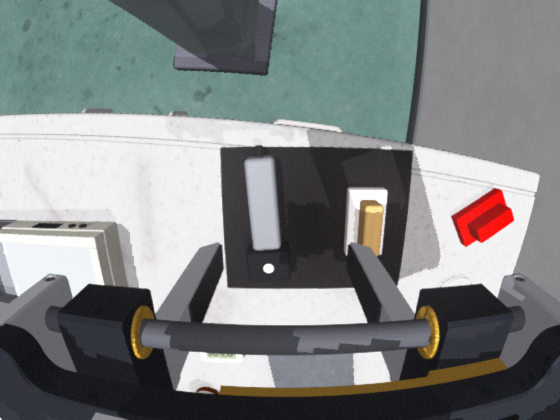

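The scraper now lies flat on the mat at (368,220), and the reader is at (262,205), unmoved. Grasp it next.

```bash

python3 -m handwheel '[[[0,0,0.046],[0.66,-0.4,-0.3],0.2],[[0,0,0],[0,0,-0.8],0.2],[[0,0,0],[0,0,-0.8],0.2],[[0,0,0],[0,0,-0.8],0.2],[[0,0,0],[0,0,-0.6],0.2]]'
python3 -m handwheel '[[[0,0,0],[0,0,-0.4],0.2],[[0,0,0],[0,0,-0.2],0.2],[[0,0,0],[0,0,-0.13],0.2],[[0,0,0],[0,0,0],0.2],[[0,0,0],[0,0,0],0.2]]'
python3 -m handwheel '[[[0,0,0],[0,0,0],0.6],[[0,0,0],[0,0,0],1],[[0,0,0],[0,0,0],1],[[0,0,0],[0,0,0],1],[[0,0,0],[0,0,0],1]]'
python3 - <<'E' 2>/dev/null
from m import *
snap('scene'); W=cloud('scene'); im=np.load('scene.npz')['im'].astype(int)
m=(W[...,0]>.63)&(W[...,0]<.74)&(abs(W[...,1]+.044)<.05)&(W[...,2]>.11)&(W[...,2]<.21)&(im.sum(-1)<200)
v,u=np.nonzero(m); print('bars',m.sum(),W[m].mean(0),W[m].min(0),W[m].max(0),u.mean(),v.mean())
print(robot.get_obs()['tool_pos'],np.degrees(robot.get_obs()['ee_rot']))
E
```

```text
time: 22.3
tool_pos: [0.4418, 0.2506, 0.0224]
ee_rot: [-3.14, -0.008, -2.949]
wrist_force: [0.1, 0.4, -0.3]
width: 0.0752
finger_force: 0.0
time: 22.8
tool_pos: [0.4453, 0.2517, -0.0082]
ee_rot: [3.141, 0.001, -2.949]
wrist_force: [0.1, -0.1, 0.1]
width: 0.0753
finger_force: 0.0
time: 23.3
tool_pos: [0.4449, 0.2512, -0.0084]
ee_rot: [3.141, 0.0, -2.949]
wrist_force: [0.2, 0.6, 0.1]
width: 0.0388
finger_force: 0.0
bars 15 [ 0.67880787 -0.04233961  0.15795629] [ 0.67322532 -0.06326865  0.14785918] [ 0.6847108  -0.02213418  0.16750297] 339.1333333333333 203.53333333333333
[ 0.44492084  0.25108938 -0.00841047] [-1.79995401e+02  3.67066795e-03 -1.68991135e+02]
```

```bash

python3 -m handwheel '[[[0,0,0],[0,0,0],1],[[0,0,0],[0,0,0],1],[[0,0,0],[0,0,0],1],[[0,0,0],[0,0,0],1]]' | tee /tmp/o
if awk '/finger_force/{exit !($2>15)}' /tmp/o; then
python3 -m handwheel '[[[0,0,0],[0,0,0.3],1],[[0,0,0],[0,0,0.6],1],[[0,0,0],[0,0,0.7],1],[[0,0,0],[0,0,0.7],1],[[0,0,0],[0,-0.35,0.7],1]]'
python3 -m handwheel '[[[0,0,-0.043],[0,-0.7,0.6],1],[[0,0,0],[0,-0.7,0.25],1],[[0,0,0],[0,-0.7,0],1],[[0,0,0],[0,-0.7,0],1],[[0,0,0],[0,-0.7,0],1]]'
python3 -m handwheel '[[[0,0,0],[0.1,-0.7,0],1],[[0,0,0],[0.2,-0.7,0],1],[[-0.0093,0.0753,0],[0.4,-0.6,0],1],[[-0.0093,0.0753,0],[0.4,-0.3,0],1],[[-0.0093,0.0753,0],[0.4,-0.14,0],1]]'
python3 -m handwheel '[[[0,0,0],[0,0,0],1],[[0,0,0],[0,0,0],1],[[0,0,0],[0,0,0],1]]'
python3 - <<'E' 2>/dev/null
from m import *
snap('side'); snap('scene'); snap('wrist'); o=robot.get_obs(); print(o['tool_pos'],np.degrees(o['ee_rot']),o['width'],o['joint_positions'])
a=np.load('wrist.npz')['im']; b=np.load('scene.npz')['im'][160:310,240:400]
cv2.imwrite('pics/w11.png',np.hstack([cv2.resize(a,(400,300)),cv2.resize(b,(320,300),interpolation=cv2.INTER_CUBIC)])[:,:,::-1])
# reader top plane in wrist cloud expressed in the tool frame
z=np.load('wrist.npz'); T=R.from_euler('xyz',z['r']).as_matrix(); W=wcloud(); L=(W-z['p'])@T
m=(abs(L[...,1])<.03)&(L[...,2]<-.01)&(L[...,2]>-.04)&(L[...,0]>.015)&(L[...,0]<.09)
P=L[m]; print('barrel top in tool frame',len(P),P.mean(0).round(4),P.min(0).round(3),P.max(0).round(3)); u,s,vt=np.linalg.svd(P-P.mean(0),full_matrices=False); print(vt.round(3))
for n in('scene','side'):
    W=cloud(n); M=(W[...,0]>.58)&(W[...,0]<.63)&(W[...,1]>-.1)&(W[...,1]<0)&(W[...,2]>.15)&(W[...,2]<.24); print(n,M.sum(),W[M].mean(0).round(3),W[M].max(0).round(3))
E
fi
```

```text
time: 23.75
tool_pos: [0.4449, 0.251, -0.0084]
ee_rot: [-3.141, -0.0, -2.949]
wrist_force: [-1.1, -0.5, 0.2]
width: 0.0334
finger_force: 30.0
time: 24.25
tool_pos: [0.4441, 0.2347, 0.1421]
ee_rot: [3.14, -0.001, -2.947]
wrist_force: [0.2, -0.5, -2.8]
width: 0.0338
finger_force: 30.0
time: 24.75
tool_pos: [0.4444, 0.0576, 0.1837]
ee_rot: [3.141, -0.0, -3.017]
wrist_force: [0.4, -0.0, -1.8]
width: 0.034
finger_force: 30.0
time: 25.25
tool_pos: [0.5204, -0.0652, 0.1845]
ee_rot: [3.141, -0.36, -3.02]
wrist_force: [1.0, -0.5, -1.7]
width: 0.0338
finger_force: 30.0
time: 25.55
tool_pos: [0.5194, -0.063, 0.1851]
ee_rot: [3.141, -0.356, -3.017]
wrist_force: [-0.3, 0.2, -1.3]
width: 0.0342
finger_force: 30.0
[ 0.5193077  -0.06300436  0.18726229] [-179.94825685  -20.15409002 -172.86416872] 0.03371356087431274 [-0.16085375  0.30704132  1.16649071 -0.1080503   2.00419554 -1.88511923]
barrel top in tool frame 676 [ 0.0732  0.0003 -0.0336] [ 0.045 -0.017 -0.04 ] [ 0.081  0.016 -0.02 ]
[[-0.008  1.     0.015]
 [-0.993 -0.009  0.114]
 [-0.114  0.014 -0.993]]
scene 132 [ 0.595 -0.07   0.203] [ 0.617 -0.029  0.219]
side 51 [ 0.594 -0.031  0.2  ] [ 0.611 -0.023  0.217]
```

View pics/w11.png

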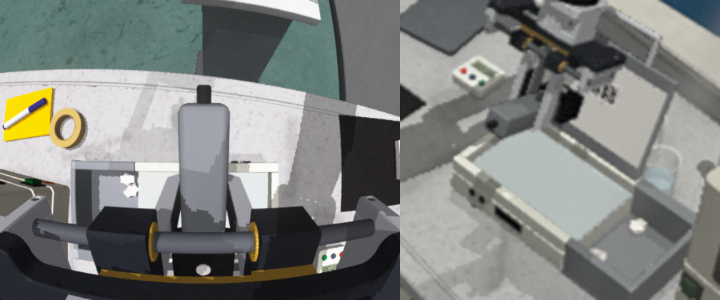

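The reader is held with its head toward the label and the gripper clear of the lid. Checking its tilt in the grip with a wider depth band, while holding.

```bash

python3 - <<'E' 2>/dev/null
from m import *
z=np.load('wrist.npz'); T=R.from_euler('xyz',z['r']).as_matrix(); W=wcloud(); L=(W-z['p'])@T
m=(abs(L[...,1])<.008)&(L[...,2]<-.03)&(L[...,2]>-.07)&(L[...,0]>.02)&(L[...,0]<.064)
P=L[m]; print(len(P),np.polyfit(P[:,0],P[:,2],1),P.mean(0).round(4)); print('deg',np.degrees(np.arctan(np.polyfit(P[:,0],P[:,2],1)[0])))
E
for i in 1 2 3; do python3 -m handwheel '[[[0,0,0],[0,0,0],1],[[0,0,0],[0,0,0],1],[[0,0,0],[0,0,0],1],[[0,0,0],[0,0,0],1],[[0,0,0],[0,0,0],1]]'|grep -E 'time|tool_pos'; done
```

```text
3174 [ 0.00244833 -0.04631292] [ 0.0428 -0.     -0.0462]
deg 0.14027856305607295
time: 26.2
tool_pos: [0.5198, -0.0633, 0.184]
time: 26.7
tool_pos: [0.5199, -0.0633, 0.184]
time: 27.2
tool_pos: [0.5199, -0.0633, 0.1841]
```

The reader sits true in the grip (tilt 0.1°, top 46 mm behind TCP as planned) and was held still for about 2 s. Returning it to the mat.

```bash

python3 -m handwheel '[[[0,0,0],[-0.4,0.14,0],1],[[0.0093,-0.0753,0],[-0.4,0.3,0],1],[[0.0093,-0.0753,0],[-0.4,0.6,0],1],[[0.0093,-0.0753,0],[-0.2,0.7,0],1],[[0,0,0],[-0.1,0.7,0],1]]'
python3 -m handwheel '[[[0,0,0],[0,0.7,0],1],[[0,0,0],[0,0.7,0],1],[[0,0,0],[0,0.7,0],1],[[0,0,0],[0,0.7,0],1],[[0,0,0],[0,0.7,0],1]]'
python3 -m handwheel '[[[0,0,0],[0,0.35,0],1],[[0,0,0.043],[0,0,-0.6],1],[[0,0,0],[0,0,-0.7],1],[[0,0,0],[0,0,-0.7],1],[[0,0,0],[0,0,-0.7],1]]'
python3 -m handwheel '[[[0,0,0],[0,0,-0.5],1],[[0,0,0],[0,0,-0.3],1],[[0,0,0],[0,0,-0.2],1],[[0,0,0],[0,0,-0.1],1],[[0,0,0],[0,0,0],1]]'
```

```text
time: 27.7
tool_pos: [0.4402, 0.0591, 0.1842]
ee_rot: [3.141, 0.001, -3.019]
wrist_force: [1.2, 0.7, -0.9]
width: 0.0338
finger_force: 30.0
time: 28.2
tool_pos: [0.4443, 0.2349, 0.1843]
ee_rot: [-3.141, -0.0, -3.017]
wrist_force: [0.4, 0.1, -1.0]
width: 0.0337
finger_force: 30.0
time: 28.7
tool_pos: [0.4445, 0.2511, 0.048]
ee_rot: [-3.141, 0.0, -2.949]
wrist_force: [0.9, 0.5, -2.6]
width: 0.0338
finger_force: 30.0
time: 29.2
tool_pos: [0.4448, 0.2511, -0.006]
ee_rot: [-3.142, -0.0, -2.949]
wrist_force: [-0.6, 0.5, -1.1]
width: 0.034
finger_force: 30.0
```

```bash

python3 -m handwheel '[[[0,0,0],[0,0,-0.04],1],[[0,0,0],[0,0,0],0.5],[[0,0,0],[0,0,0],0.3],[[0,0,0],[0,0,0],0.3],[[0,0,0],[0,0,0],0.3]]'
python3 -m handwheel '[[[0,0,0],[0,0,0.3],0.3],[[0,0,0],[0,0,0.7],0.3],[[0,0,0],[0,0,0.8],0.3],[[0,0,0],[0,0,0.8],0.3],[[0,0,0],[0,0,0.8],0.3]]'
python3 -m handwheel '[[[0,0,0],[0,0,0.8],0.3],[[0,0,0],[0,0,0.8],0.3],[[0,0,0],[0,0,0.7],0.3],[[0,0,0],[0,0,0],0.3]]'
python3 - <<'E' 2>/dev/null
from m import *
snap('wrist'); snap('scene');o=robot.get_obs(); print(o['tool_pos'],np.degrees(o['ee_rot']),o['width'])
W=wcloud(); P=W[(W[...,0]>.33)&(W[...,0]<.6)&(W[...,1]>.18)&(W[...,1]<.32)&(W[...,2]>.03)&(W[...,2]<.047)]; print('reader',len(P),rect(P),P[:,2].mean())
P=W[(W[...,0]>.33)&(W[...,0]<.6)&(W[...,1]>.33)&(W[...,1]<.46)&(W[...,2]>.017)&(W[...,2]<.028)]; print('scraper',len(P),rect(P),P[:,2].mean())
n='scene'; L=pts(n,.6,.8,-.18,.1,.1,.23,lambda i:i.sum(-1)>250)
c0=np.nanmedian(L,0); L=L[np.linalg.norm(L-c0,axis=1)<.1]; u,s,vt=np.linalg.svd(L-L.mean(0),full_matrices=False); print('lidplane',L.mean(0),vt[2])
E
```

```text
time: 29.7
tool_pos: [0.4453, 0.2514, -0.0073]
ee_rot: [3.141, 0.001, -2.949]
wrist_force: [0.1, 0.4, -0.5]
width: 0.0624
finger_force: 0.0
time: 30.2
tool_pos: [0.4447, 0.2511, 0.1638]
ee_rot: [3.141, 0.0, -2.949]
wrist_force: [1.7, 0.3, -0.4]
width: 0.0656
finger_force: 0.0
time: 30.6
tool_pos: [0.4469, 0.2521, 0.2839]
ee_rot: [3.139, 0.012, -2.949]
wrist_force: [-0.7, -0.1, -0.2]
width: 0.0661
finger_force: 0.0
[0.44525164 0.25134038 0.27797772] [ 1.79966435e+02  1.31409151e-01 -1.68991218e+02] 0.0655789194739683
reader 2922 (array([452.8, 253.9]), array([148.5,  50.9]), 10.2) 0.03823023099984168
scraper 948 (array([443.3, 374.9]), array([85.9, 48.5]), 6.6) 0.022783140834264852
lidplane [ 0.6823429  -0.05705456  0.15637968] [-0.93096675 -0.11266563  0.3472857 ]
```

```bash

python3 -m handwheel '[[[0,0,-0.08],[0.05,-0.7,0],0.65],[[0,0,-0.08],[0.05,-0.7,0],0.65],[[0,0,-0.08],[0.05,-0.7,0],0.65],[[0,0,-0.08],[0.05,-0.7,0],0.65],[[0,0,-0.08],[0.05,-0.7,0],0.65]]'
python3 -m handwheel '[[[0,0,-0.08],[0.05,-0.7,0],0.65],[[0,0,-0.08],[0.05,-0.7,0],0.65],[[0,0,-0.08],[0.05,-0.7,0],0.65],[[0,0,-0.08],[0.6,-0.03,0],0.65],[[0,0,-0.08],[0.6,-0.03,0],0.65]]'
python3 -m handwheel '[[[0,0,-0.08],[0.6,-0.03,0],0.65],[[0,0,-0.08],[0.6,-0.03,0],0.65],[[0,0,-0.08],[0.6,-0.03,0],0.65],[[0,0,0],[0.69,0,0.05],0.65],[[0,0,0],[0.69,0,0.05],0.65]]'
python3 -m handwheel '[[[0,0,0],[0.69,0,0.05],0.65],[[0,0,0],[0,0,0],0.65],[[0,0,0],[0,0,0],0.65]]'
python3 - <<'E' 2>/dev/null
from m import *
snap('wrist','w12.png');o=robot.get_obs(); print(o['tool_pos'],np.degrees(o['ee_rot']),o['width'])
W=wcloud(); m=(W[...,0]>.68)&(W[...,0]<.75)&(W[...,1]>-.1)&(W[...,1]<.04)&(W[...,2]>.245)&(W[...,2]<.275); v,u=np.nonzero(m); print(m.sum(),W[m].mean(0),W[m].min(0),W[m].max(0),rect(W[m]),u.min(),u.max(),v.min(),v.max())
E
```

```text
time: 31.2
tool_pos: [0.4563, 0.0748, 0.2745]
ee_rot: [-3.14, -0.004, 2.701]
wrist_force: [0.7, 0.7, -0.4]
width: 0.0331
finger_force: 0.0
time: 31.7
tool_pos: [0.5244, -0.0332, 0.2749]
ee_rot: [-3.139, -0.002, 2.069]
wrist_force: [0.1, 0.2, 0.4]
width: 0.0332
finger_force: 0.0
time: 32.2
tool_pos: [0.6843, -0.0363, 0.279]
ee_rot: [-3.137, -0.001, 1.7]
wrist_force: [-0.6, 0.1, -0.2]
width: 0.0332
finger_force: 0.0
time: 32.5
tool_pos: [0.7181, -0.0363, 0.2799]
ee_rot: [-3.134, -0.002, 1.7]
wrist_force: [-0.2, -0.4, 0.0]
width: 0.0332
finger_force: 0.0
[ 0.71755066 -0.03621956  0.28227066] [-1.79761597e+02 -6.16209080e-02  9.74126703e+01] 0.033180586501342375
2078 [ 0.71948829 -0.03453536  0.25740777] [ 0.70591448 -0.09318964  0.2451159 ] [0.73121059 0.01466961 0.26103217] (array([718.7, -39.3]), array([ 13.5, 108.6]), 7.0) 277 296 163 307
```

View pics/w12.png

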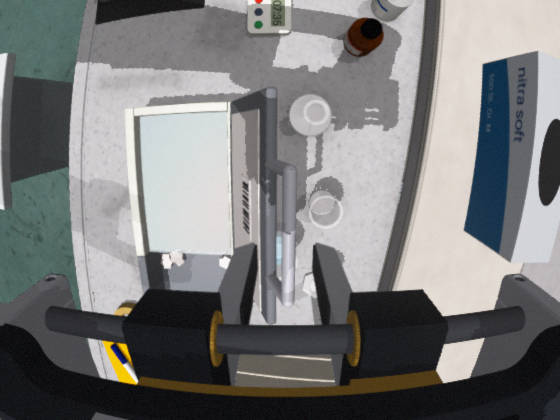

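The bar at (288,235) lies centred between the fingers; the bed is clear and the three chips are in the trough near (175,258) and (225,262). Grip and swing the lid down.

```bash

python3 -m handwheel '[[[0,0,0],[0,0,-0.5],0.65],[[0,0,0],[0,0,-0.4],0.65],[[0,0,0],[0,0,-0.25],0.65],[[0,0,0],[0,0,0],1],[[0,0,0],[0,0,0],1]]'
python3 -m handwheel '[[[0,0,0],[0,0,0],1],[[0,0,0],[0,0,0],1],[[0,0,0],[0,0,0],1],[[0,0,0],[0,0,0],1]]' | tee /tmp/o
if awk '/finger_force/{exit !($2>15)}' /tmp/o; then
python3 -m handwheel '[[[0,0,0],[-0.321,-0.042,0.102],1],[[0,0,0],[-0.329,-0.043,0.074],1],[[0,0,0],[-0.334,-0.044,0.044],1],[[0,0,0],[-0.337,-0.045,0.015],1],[[0,0,0],[-0.337,-0.045,-0.015],1]]'
python3 -m handwheel '[[[0,0,0],[-0.334,-0.044,-0.044],1],[[0,0,0],[-0.329,-0.043,-0.074],1],[[0,0,0],[-0.321,-0.042,-0.102],1],[[0,0,0],[-0.311,-0.041,-0.13],1],[[0,0,0],[-0.3,-0.04,-0.157],1]]'
fi
```

```text
time: 33.05
tool_pos: [0.7178, -0.0363, 0.2284]
ee_rot: [3.14, 0.0, 1.7]
wrist_force: [0.9, 0.0, -0.5]
width: 0.0199
finger_force: 0.0
time: 33.45
tool_pos: [0.7199, -0.0362, 0.2295]
ee_rot: [3.136, 0.001, 1.7]
wrist_force: [3.6, 0.6, 6.2]
width: 0.0092
finger_force: 30.0
time: 33.95
tool_pos: [0.6365, -0.046, 0.2402]
ee_rot: [3.135, -0.001, 1.702]
wrist_force: [3.9, 3.5, 5.4]
width: 0.0091
finger_force: 30.0
time: 34.45
tool_pos: [0.556, -0.0559, 0.2136]
ee_rot: [3.138, -0.003, 1.702]
wrist_force: [3.2, 4.0, 2.4]
width: 0.0089
finger_force: 30.0
```

```bash

python3 -m handwheel '[[[0,0,0],[-0.285,-0.037,-0.183],1],[[0,0,0],[-0.268,-0.035,-0.207],1],[[0,0,0],[-0.249,-0.033,-0.23],1],[[0,0,0],[-0.228,-0.03,-0.251],1],[[0,0,0],[-0.205,-0.027,-0.27],1]]'
python3 -m handwheel '[[[0,0,0],[-0.181,-0.024,-0.287],1],[[0,0,0],[-0.156,-0.021,-0.302],1],[[0,0,0],[-0.129,-0.017,-0.314],1],[[0,0,0],[-0.101,-0.013,-0.324],1],[[0,0,0],[-0.073,-0.01,-0.332],1]]'
```

```text
time: 34.95
tool_pos: [0.4941, -0.0638, 0.156]
ee_rot: [3.139, -0.004, 1.701]
wrist_force: [3.5, 5.3, 1.7]
width: 0.0093
finger_force: 30.0
time: 35.45
tool_pos: [0.4629, -0.0681, 0.0781]
ee_rot: [3.138, -0.004, 1.701]
wrist_force: [4.6, 4.6, 2.0]
width: 0.009
finger_force: 30.0
```

```bash

python3 -m handwheel '[[[0,0,0],[-0.04,-0.006,-0.32],1],[[0,0,0],[-0.015,-0.002,-0.25],1],[[0,0,0],[0,0,-0.08],1],[[0,0,0],[0,0,-0.04],1],[[0,0,0],[0,0,0],1]]'
python3 - <<'E' 2>/dev/null
from m import *
for n in ('scene','side'):
    snap(n); L=pts(n,.52,.66,-.17,.06,.065,.1); L=L[np.isfinite(L).all(1)]
    c=np.linalg.lstsq(np.c_[L[:,:2],np.ones(len(L))],L[:,2],rcond=None)[0]; print(n,len(L),np.median(L[:,2]),np.degrees(np.arctan(c[:2])))
E
```

```text
time: 35.95
tool_pos: [0.4603, -0.0687, 0.0454]
ee_rot: [3.139, -0.003, 1.7]
wrist_force: [-0.5, 6.0, 9.3]
width: 0.0093
finger_force: 30.0
scene 1909 0.07600095472374968 [-4.35223944  2.49591734]
side 997 0.07565291733798407 [-11.501643    -4.24775519]
```

```bash

python3 -m handwheel '[[[0,0,0],[0,0,-0.04],1],[[0,0,0],[0,0,-0.04],1],[[0,0,0],[0,0,0],1],[[0,0,0],[0,0,0],1]]'
python3 -m handwheel '[[[0,0,0],[0,0,0],0.7],[[0,0,0],[0,0,0],0.67],[[0,0,0],[0,0,0],0.67],[[0,0,0],[0,0,0],0.67],[[0,0,0],[0,0,0],0.67]]'
python3 -m handwheel '[[[0,0,0],[0,0,0.2],0.67],[[0,0,0],[0,0,0.5],0.67],[[0,0,0],[0,0,0.7],0.67],[[0,0,0],[-0.3,0,0.7],0.67],[[0,0,0],[-0.5,0,0.7],0.67]]'
python3 -m handwheel '[[[0,0,0],[-0.6,0,0.3],0.67],[[0,0,0],[-0.6,0,0],0.67],[[0,0,0],[0,0,0],0.67],[[0,0,0],[0,0,0],0.67]]'
python3 - <<'E' 2>/dev/null
from m import *
snap('scene'); snap('wrist'); print(robot.get_obs()['tool_pos'])
for W in(cloud('scene'),wcloud()):
    L=W[(W[...,0]>.515)&(W[...,0]<.64)&(W[...,1]>-.14)&(W[...,1]<.03)&(W[...,2]>.06)&(W[...,2]<.1)]
    c=np.linalg.lstsq(np.c_[L[:,:2],np.ones(len(L))],L[:,2],rcond=None)[0]; print(len(L),np.median(L[:,2]),np.degrees(np.arctan(c[:2])))
    B=W[(W[...,0]>.44)&(W[...,0]<.475)&(W[...,1]>-.12)&(W[...,1]<-.02)&(W[...,2]>.04)&(W[...,2]<.1)]; print('bar top',B[:,2].max() if len(B) else None)
b=np.load('scene.npz')['im'][150:330,130:400]; cv2.imwrite('pics/s13.png',cv2.resize(b,(795,530),interpolation=cv2.INTER_CUBIC)[:,:,::-1])
E
```

```text
time: 36.45
tool_pos: [0.4604, -0.0688, 0.0451]
ee_rot: [3.138, -0.003, 1.701]
wrist_force: [-7.0, 8.2, 26.1]
width: 0.0089
finger_force: 30.0
time: 36.95
tool_pos: [0.4586, -0.0705, 0.0385]
ee_rot: [-3.14, -0.001, 1.7]
wrist_force: [0.3, 0.5, -0.5]
width: 0.031
finger_force: 0.0
time: 37.45
tool_pos: [0.4193, -0.0706, 0.1811]
ee_rot: [3.141, 0.0, 1.701]
wrist_force: [-0.0, -0.3, 0.2]
width: 0.0305
finger_force: 0.0
time: 37.85
tool_pos: [0.3594, -0.0706, 0.1949]
ee_rot: [3.139, 0.001, 1.7]
wrist_force: [-0.3, 0.6, -0.6]
width: 0.0313
finger_force: 0.0
[ 0.35972202 -0.0705329   0.19412872]
2021 0.07610766928246604 [ 0.04051933 -0.10750073]
bar top 0.08104625256698839
12233 0.07588017819782783 [0.00495891 0.02954461]
bar top 0.07822571983965199
```

View pics/s13.png

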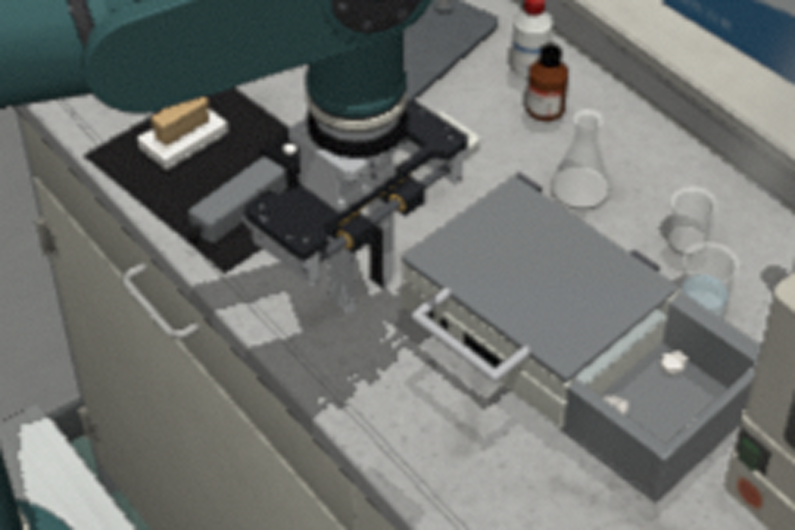

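The lid is flat shut (tilt below 0.1°), the scraper is at (180,130) and the reader at (240,190) on the mat, and the chips are in the trough. Handing in.

```bash
python3 -c "
from bench import robot
print(robot.close_job())"
```

```text
the job is handed in; nothing more can be done
None
```

The job is handed in, but I got no verdict back: as far as I measured it, all three chips are in the trough, the label was read for about 2 s, the scraper and reader lie right side up on the mat, the lid is shut, and neither the timer nor the tape roll was touched.

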